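# Push a stuck wooden plug out of a sloping pipe

## Task

A wooden plug is stuck in the short steel pipe that is clamped on the sloping stand. Take the push rod from its rest, push it down through the pipe from the upper mouth until the plug drops out of the far end into the catch tray, then draw the rod out and lay it back in its rest the way it lay. After that, count the job: swing the tally counter's sprung lever over to its stop and let it spring back; do not disturb the other things on the table.

Things in the scene. Friction and masses are not known exactly. Their poses are not given: they have to be found in the camera images.
- stand: fixed plywood stand with the pipe and a steel catch tray. Origin on the table under the pipe's middle; +x is the horizontal direction in which the pipe runs downhill (the pushing direction), z up. Base 84 mm wide, from x = -55 to +170 mm. The open tray lies at x = 35 to 165 mm, 80 mm wide, floor 15 mm and rims 54 mm above the table
- pipe: steel pipe stub fixed on the stand, 90 mm long, 39 mm outside, bore 31 mm, open at both ends, sloping down at 30 degrees from level. Origin in the middle of the bore, 122 mm above the table; x is the bore axis and points downhill, z square to it and upward: upper mouth's centre at x = -45 mm, lower mouth's at x = +45 mm. A cradle holds it from below
- plug: round wooden plug, 27 mm diameter, 60 mm long, origin at its centre, x along its length. It starts in the middle of the pipe, both ends about 15 mm inside the mouths. It takes roughly 5 to 12 N to push and comes free once its upper end has passed the spring shoe, about 15 mm short of the lower mouth; pushing the rod's tip on to the lower mouth makes sure
- rod: push rod, 200 mm: square wooden handle 24 x 24 x 85 mm, round steel shaft 16 mm thick (20 mm collar, 6 mm long, at the handle). 110 g. Origin in the handle's middle on the axis; x along the shaft to the tip at x = 157.5 mm; handle from x = -42.5 to +42.5 mm. In its rest it lies level, axis 62 mm above the table; the handle can be gripped from above at x = -25 to +40 mm
- rod_tip (a point): end of the rod's shaft, on its axis
- rest: fixed plywood rest for the rod: base 176 x 52 x 12 mm, two forked posts flared at the top, fork tips 83 mm up. Origin on the table under the middle of the rod's handle, x along the rod to its tip. The rear post (x = -37 mm, 13 mm thick) takes the handle in a 31 mm slot, floor 50 mm up; the front post (x = 98 mm) takes the shaft in a 25 mm slot, floor 54 mm up
- rest_home (a point): point fixed to the rest, where the middle of the rod's handle lies when the rod is in the rest (62 mm above the table); axes as the rest's
- counter: fixed bench tally counter: grey box 66 x 52 mm, 45 mm high, on an 84 x 70 mm plate. Origin on the table under its middle; its blank number windows face -x; the lever on its top swings from +y over to -y
- tally_lever (a joint): lever angle in rad about the counter's x axis, hinge 51 mm above the table over the counter's middle: 0 at rest (leaning 26 degrees towards the counter's +y), 0.9 at its stop (leaning 26 degrees towards -y). A spring returns it to 0; holding it at the stop takes about 4 N at the thumb plate. Starts at 0
- lever_plate (a point): middle of the lever's black thumb plate (36 mm wide across the swing, 8 mm thick, 28 mm high), 70 mm from the hinge, 114 mm above the table at rest
- jar_nuts: bystander: small jar with a black cap, 52 mm wide, 50 mm high; origin at its underside
- glue_bottle: bystander: white bottle with an orange cone cap, 50 mm wide, 134 mm high; origin at its underside
- tape_roll: bystander: roll of yellow tape lying flat, 90 mm wide, 25 mm high; origin at its underside
- sanding_block: bystander: pale sanding block, 103 x 79 x 28 mm; origin at its underside
- shoe_point (a point): on the bore axis, 26 mm downhill of the pipe's middle, under a brass spring plunger (18 mm thick) whose top is 37 mm above the axis. Its small sprung shoe presses on the plug from above; with no plug under it the shoe still stays 11 mm above the axis, clear of the rod

How it is judged:
By the outcome, as a careful person would: the job done as asked, in the order asked, and still so for the second after the job is handed in, with the robot touching nothing.
It also fails if it takes over 64 s, if anything falls off the work surface, if the arm or the gripper's body presses on something with over 40 N, if the wrist force passes 120 N, or if a joint passes its speed limit or range.

## Robot

A 6-joint arm with a two-finger parallel gripper is mounted at the origin on the work surface; the furniture and walls round the work are solid. World frame = base frame: x ahead of the robot, y to its left, z up, the work surface at z = 0. Lengths are in m, angles in rad, forces in N, time in s.
With the tool pointing down it reaches from about 0.35 to 0.975 m from the base axis. Payload 4.9 kg.
Tool frame: the origin (TCP) lies midway between the tips of the shut fingers; the grasp point (between the pads) lies 19 mm behind it; z points along the fingers, y is the direction in which the jaws open and shut (so a half turn about z gives the same grasp; the last joint's range is limited). The gripper opens to 85 mm and grips with 20 to 120 N. Pads are 22 mm wide; open, the fingers measure 114 mm over their backs; the gripper's body (76 mm by 85 mm) begins 54 mm behind the grasp point. The pads swing forward as they close: fully open they stand 13 mm farther back than shut.
Start: joints at [-1.425, 0.053, 1.613, -0, 1.476, -0.119], TCP at [0.164, -0.603, 0.231] pointing down, gripper open.
Joint ranges: [-3.01, 3.01], [-1.01, 2.22], [0.06, 2.58], [-1.02, 4.17], [0.09, 2.62], [-3.14, 3.14]. Speed limits (rad/s): [2.57, 2.57, 3.14, 3.14, 3.14, 3.14].

## Interface

Orientations are given as a unit quaternion [w, x, y, z].
In Python, from plant import manip, cams gives the robot as it stands.
- The arm moves only by the tool jog_arm, never from a script. Its argument "targets" is a list of rows, each a list of 4 numbers: the shift along the tool's x, y, z in m, then the turn about the tool's z in degrees. A call has 1 to 5 rows; each row is the pose to reach, as a shift and turn from the pose commanded when the call began, along the tool's axes at that moment; what a row does not reach only later rows make up. A row lasts 1/12 s, in which the tool goes at most 41.7 mm and 7.16 degrees, less where a joint would pass 70% of its speed; a pose out of reach is approached as far as the arm can. A call with a gripper value outside its range is refused whole. "fingers" is the opening, from 0 (shut) to 1 (fully open), set as the call begins (left out, the last holds). The fingers move at their own pace and stop on an object; the grip force is fixed at half the most. Time passes only in rows, so rows that repeat a pose let the fingers close. It gives the time, the measured TCP pose, the force and the opening at its end, in the units of the state.
- manip.state(): the state, without advancing time (a new reading comes with each control period).
- cams.grab_frame(name): name is "scene" or "top"; returns the picture (384x512x3 uint8, red, green, blue); there is no depth.
- cams.get_calibration(name): a dict with "camera_matrix" (3x3 intrinsics, pixels), "cam_to_world" (4x4, takes a point from camera to world coordinates). Camera axes: x right, y up, looking along -z (the intrinsics and any distortion apply to the point x, -y, -z); pixel columns grow to the right and rows downward; lengths in m; the calibration is good to about 2 mm. A picture is of the moment at which its call begins. get_calibration takes no time and is no camera call.
- manip.job_done(): hands the job in, once; it reports no verdict.
The state is a dict: "time": time; "joint_pos": joint angles; "joint_vel": joint speeds; "joint_efforts": joint torques, N m; "tool_pos": TCP position; "tool_rot": TCP orientation; "contact_force": force on the tool from outside, world axes, zero at the start; "ft_torque": the same for the moment, N m; "gripper_width": opening from 0.0 (shut) to 1.0 (fully open).
Only numpy, scipy, OpenCV 4.12 (cv2) and the standard library are available. Lean on these libraries where they do the work, as an engineer would, in place of code of your own. Each camera call takes 0.05 s, during which the arm holds its last target. There are 200 camera calls.

## Working session

There is one attempt and no reset: what is moved stays moved. The work goes in short steps, Python scripts to look and compute and a tool call to move; the robot and the scene stay as the last step left them, time stands still between calls to the robot, and variables do not carry over. Pictures are saved under pics/ and viewed, about 8 in all and at most 12, crops included, and the job is handed in when it is done.

Besides the shell and the picture viewer there is one more tool, called after ">>>" as name([rows], argument=value, ...), one row to a line, values as JSON. jog_arm: Moves the arm, as the interface text tells. Its arguments: {"type":"object","properties":{"targets":{"type":"array"},"fingers":{"type":"number"}},"required":["targets"]}

```bash
ls; mkdir -p pics
python3 - <<'E'
from plant import manip,cams
import cv2,numpy as np
for n in("scene","top"):
    f=cams.grab_frame(n); cv2.imwrite(f"pics/{n}0.png",f[:,:,::-1])
    c=cams.get_calibration(n); print(n,{k:np.round(v,4).tolist() if not isinstance(v,str) else v for k,v in c.items()})
print(manip.state())
E
```

```text
pics
scene {'camera_matrix': [[400.9963, 0.0, 252.4599], [0.0, 400.9963, 193.2653], [0.0, 0.0, 1.0]], 'cam_to_world': [[-0.908, 0.2425, -0.3417, 0.1077], [-0.4187, -0.5544, 0.7193, 0.6587], [-0.015, 0.7961, 0.6049, 0.73], [0.0, 0.0, 0.0, 1.0]]}
top {'camera_matrix': [[348.9912, 0.0, 255.004], [0.0, 348.9912, 189.0671], [0.0, 0.0, 1.0]], 'cam_to_world': [[-0.0176, 0.9977, -0.0652, 0.3992], [-0.9997, -0.0166, 0.0169, -0.0905], [0.0157, 0.0655, 0.9977, 1.1335], [0.0, 0.0, 0.0, 1.0]]}
{'time': 0.1, 'joint_pos': array([-1.42495787e+00,  5.33195787e-02,  1.61413618e+00, -2.04640002e-05,
        1.47600225e+00, -1.19033407e-01]), 'joint_vel': array([ 0.00062091, -0.00131674, -0.00483936, -0.00014148, -0.00061467,
        0.00031649]), 'joint_efforts': array([-3.54149570e-04, -3.94904780e+01, -3.71364462e+01, -1.31088354e-04,
        3.89857640e-03,  1.82635910e-05]), 'tool_pos': array([ 0.16350933, -0.60265652,  0.23018039]), 'tool_rot': array([-9.32458850e-04,  9.91242612e-01,  1.32050043e-01, -2.26841189e-05]), 'contact_force': array([-0.09447792, -0.80629419,  0.49380369]), 'ft_torque': array([-0.00833404,  0.02207733,  0.00236074]), 'gripper_width': 0.999809322633069}
```

View pics/scene0.png

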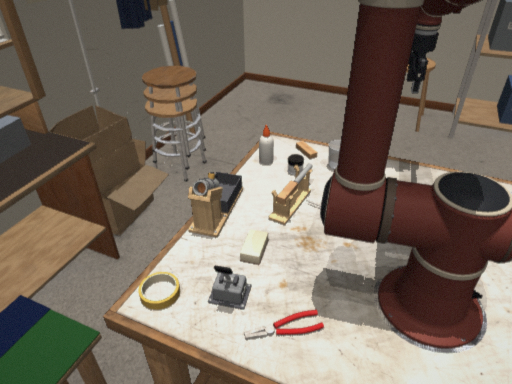

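View pics/top0.png

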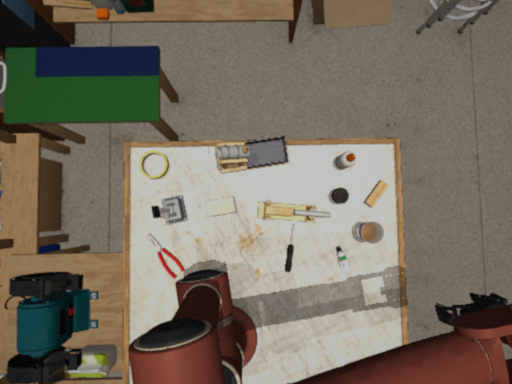

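The top view shows the stand at about (250,153), the rest with the rod at (295,212), and the counter at (172,209). The tool can't tilt, so the rod will have to pivot in the pads against the pipe's mouth. I'll zoom in to measure.

Run:
```python
import cv2,numpy as np
t=cv2.imread("pics/top0.png")[130:230,145:345]
cv2.imwrite("pics/topc.png",cv2.resize(t,None,fx=4,fy=4,interpolation=cv2.INTER_CUBIC))
s=cv2.imread("pics/scene0.png")[160:310,180:330]
cv2.imwrite("pics/scenec.png",cv2.resize(s,None,fx=4,fy=4,interpolation=cv2.INTER_CUBIC))
```

```text
(no output)
```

View pics/topc.png

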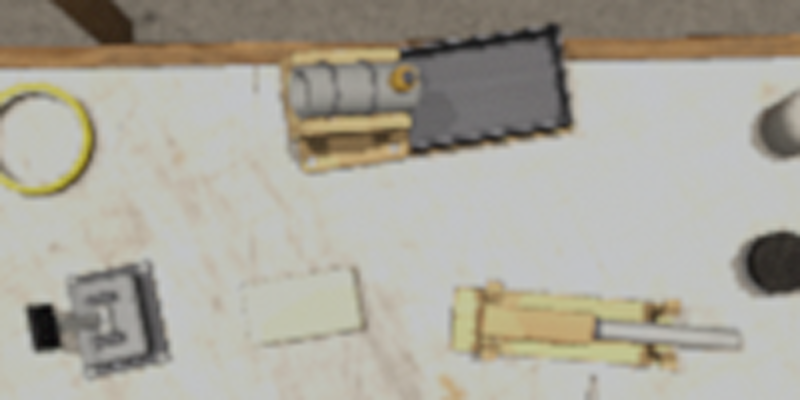

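View pics/scenec.png

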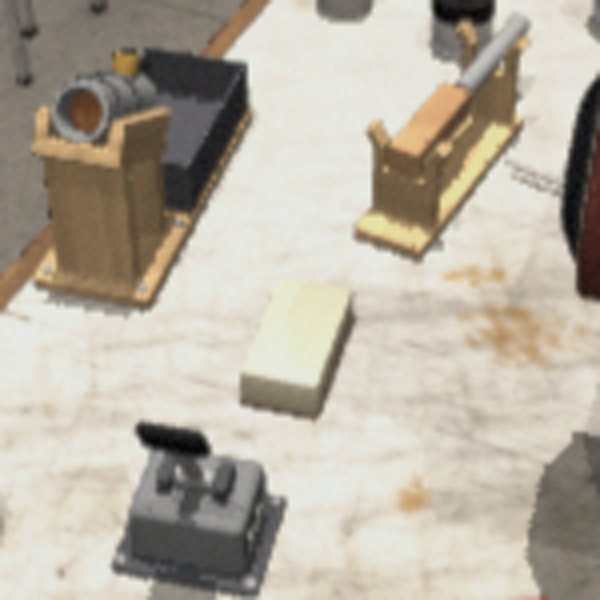

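Crop readings (top): handle rear middle about (482,323), handle front (597,331), tip (742,340), tray far rim (557,27)–(572,128), plate at (43,327). Scene crop: pipe mouth centre about (82,110).

```bash
cat > h.py <<'E'
import numpy as np
from plant import cams
def ray(cam,px):
    c=cams.get_calibration(cam);K=np.array(c["camera_matrix"]);T=np.array(c["cam_to_world"])
    d=np.linalg.inv(K)@[px[0],px[1],1];d=T[:3,:3]@[d[0],-d[1],-d[2]]
    return T[:3,3],d
def onz(cam,px,z):
    o,d=ray(cam,px);return o+d*(z-o[2])/d[2]
def proj(cam,p):
    c=cams.get_calibration(cam);K=np.array(c["camera_matrix"]);T=np.array(c["cam_to_world"])
    q=T[:3,:3].T@(np.array(p)-T[:3,3]);q=K@[q[0],-q[1],-q[2]];return q[:2]/q[2]
TC=lambda u,v:(145+(u+.5)/4-.5,130+(v+.5)/4-.5)
SC=lambda u,v:(180+(u+.5)/4-.5,160+(v+.5)/4-.5)
E
python3 - <<'E'
from h import *
np.set_printoptions(precision=4,suppress=True)
P=lambda n,cam,px,z:print(n,onz(cam,px,z)[:2],z)
for n,p,z in[("hrear",(482,323),.074),("hfront",(597,331),.074),("tip",(742,339),.066),("trayA",(557,27),.054),("trayB",(572,128),.054),("trayC",(412,155),.054),("trayD",(402,47),.054),
 ("pipetopA",(340,92),.150),("plungertop",(404,78),.141),("standBL",(303,172),.012),("mouthtop",(291,92),.16),
 ("c1",(68,275),.006),("c2",(150,262),.006),("c3",(170,358),.006),("c4",(90,378),.006),("plate",(43,327),.12)]: P(n,"top",TC(*p),z)
for n,p,z in[("mouth",(82,110),.1445),("hrearT",(408,150),.074),("tip",(520,20),.066),("plunger",(125,55),.141),("plate",(173,440),.114),("c4",(113,566),.006),("c3",(245,588),.006),("c2",(283,497),.006),
 ("baseL",(40,282),.012),("baseR",(143,303),.012)]: P("S "+n,"scene",SC(*p),z)
E
```

```text
hrear [ 0.4032 -0.1379] 0.074
hfront [ 0.3956 -0.2251] 0.074
tip [ 0.3875 -0.3371] 0.066
trayA [ 0.6338 -0.2022] 0.054
trayB [ 0.5539 -0.2121] 0.054
trayC [ 0.5347 -0.0869] 0.054
trayD [ 0.6197 -0.0805] 0.054
pipetopA [ 0.5684 -0.0368] 0.15
plungertop [ 0.5794 -0.0824] 0.141
standBL [0.5275 0.0013] 0.012
mouthtop [ 0.5672 -0.003 ] 0.16
c1 [0.4479 0.1916] 0.006
c2 [0.4572 0.1257] 0.006
c3 [0.3798 0.1101] 0.006
c4 [0.365 0.174] 0.006
plate [0.4057 0.181 ] 0.12
S mouth [ 0.5675 -0.0084] 0.1445
S hrearT [ 0.3999 -0.137 ] 0.074
S tip [ 0.3847 -0.3291] 0.066
S plunger [ 0.5755 -0.076 ] 0.141
S plate [0.4033 0.1835] 0.114
S c4 [0.442  0.1949] 0.006
S c3 [0.369  0.1783] 0.006
S c2 [0.3768 0.1127] 0.006
S baseL [0.5982 0.0183] 0.012
S baseR [0.5259 0.0084] 0.012
```

```bash
cat >> h.py <<'E'
from plant import manip
from scipy.spatial.transform import Rotation as R
def Rt():
    w,x,y,z=manip.state()["tool_rot"];return R.from_quat([x,y,z,w]).as_matrix()
def go(p,yaw=None):
    """shift (tool mm) and turn (deg) to reach world TCP p with tool-x yaw"""
    s=manip.state();M=Rt();d=M.T@(np.array(p)-s["tool_pos"]);cy=np.arctan2(M[1,0],M[0,0])
    t=0 if yaw is None else -np.degrees((yaw-cy+np.pi)%(2*np.pi)-np.pi)
    print("shift mm",np.round(d*1000,1),"turn",round(t,2),"| t",round(s["time"],2),"F",np.round(s["contact_force"],1),"w",round(s["gripper_width"],3))
E
python3 -c "
from h import *
go([.3994,-.181,.2],1.492)"
```

```text
shift mm [ 338.  -345.1   30.9] turn -70.31 | t 0.1 F [-0.1 -0.8  0.5] w 1.0
```

>>> jog_arm([
  [0.338,-0.345,0.0,-70.3],
  [0.338,-0.345,0.0,-70.3],
  [0.338,-0.345,0.0,-70.3],
  [0.338,-0.345,0.0,-70.3],
  [0.338,-0.345,0.0,-70.3],
], fingers=1)

```text
time: 0.52
tool_pos: [0.2657, -0.4194, 0.2306]
tool_rot: [-0.0, 0.901, 0.433, 0.0]
contact_force: [1.2, -1.0, 0.1]
gripper_width: 0.998
```

```bash
python3 -c "
from h import *
go([.3994,-.181,.2],1.492)"
```

```text
shift mm [269.7 -44.8  30.8] turn -34.19 | t 0.52 F [ 1.2 -1.   0.1] w 0.998
```

>>> jog_arm([
  [0.265,-0.045,0.03,-34.2],
  [0.265,-0.045,0.03,-34.2],
  [0.265,-0.045,0.03,-34.2],
  [0.265,-0.045,0.03,-34.2],
  [0.265,-0.045,0.03,-34.2],
])

```text
time: 0.93
tool_pos: [0.3672, -0.239, 0.2077]
tool_rot: [0.0, 0.734, 0.679, 0.0]
contact_force: [-0.4, -0.4, -1.2]
gripper_width: 0.999
```

>>> jog_arm([
  [0,0,0,0],
  [0,0,0,0],
])

```text
time: 1.1
tool_pos: [0.3674, -0.239, 0.2075]
tool_rot: [-0.001, 0.735, 0.678, -0.0]
contact_force: [0.0, 0.1, 0.3]
gripper_width: 0.999
```

```bash
python3 -c "
from h import *
go([.3994,-.181,.2],1.492)"
```

```text
shift mm [60.4 27.3  7.4] turn -0.06 | t 1.1 F [0.  0.1 0.3] w 0.999
```

>>> jog_arm([
  [0.0604,0.0273,0.0474,0],
  [0.0604,0.0273,0.0874,0],
  [0.0604,0.0273,0.0874,0],
  [0.0604,0.0273,0.0874,0],
])

```text
time: 1.43
tool_pos: [0.3957, -0.1804, 0.1145]
tool_rot: [-0.006, 0.736, 0.677, -0.001]
contact_force: [-0.8, -0.2, -0.9]
gripper_width: 0.997
```

Run:
```python
from h import *
import cv2
go([.3994,-.181,.041],1.492)
t=cams.grab_frame("top")[150:250,225:345,::-1];s=cams.grab_frame("scene")[140:240,230:350,::-1]
cv2.imwrite("pics/g1.png",np.vstack([cv2.resize(a,None,fx=3,fy=3,interpolation=cv2.INTER_CUBIC) for a in(t,s)]))
```

```text
shift mm [-0.7  4.4 73.4] turn -0.32 | t 1.43 F [-0.8 -0.2 -0.9] w 0.997
```

View pics/g1.png

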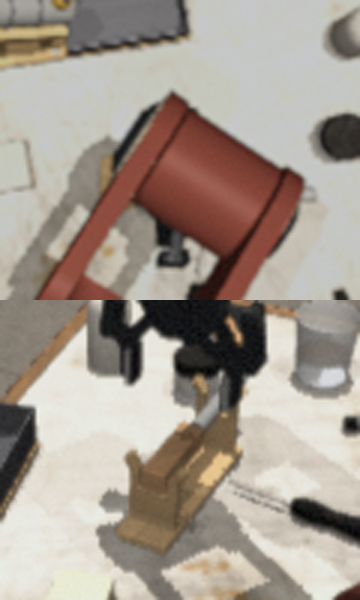

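The jaws straddle the rod in the scene view (fingers at about (130,360) and (235,370) of the montage). I'll go down.

>>> jog_arm([
  [0,0.002,0.03,0],
  [0,0.002,0.045,0],
  [0,0.002,0.045,0],
  [0,0.002,0.045,0],
])

```text
time: 1.87
tool_pos: [0.4016, -0.185, 0.0774]
tool_rot: [0.001, 0.737, 0.676, 0.0]
contact_force: [-0.4, -0.0, -0.9]
gripper_width: 1.008
```

```bash
python3 -c "
from h import *
go([.3994,-.181,.041],1.492)"
```

```text
shift mm [ 3.9 -2.6 36.4] turn -0.43 | t 1.87 F [-0.4 -0.  -0.9] w 1.008
```

>>> jog_arm([
  [0,0,0,-0.4],
  [0,0,0,-0.4],
])

```text
time: 2.03
tool_pos: [0.4025, -0.1848, 0.0783]
tool_rot: [0.002, 0.734, 0.679, 0.0]
contact_force: [0.0, 0.8, 0.2]
gripper_width: 1.002
```

```bash
python3 -c "
from h import *
go([.3994,-.181,.041],1.492)"
```

```text
shift mm [ 3.7 -3.5 37.3] turn 0.06 | t 2.03 F [0.  0.8 0.2] w 1.002
```

>>> jog_arm([
  [0.0035,-0.0035,0.015,0],
  [0.0035,-0.0035,0.03,0],
  [0.0035,-0.0035,0.037,0],
  [0.0035,-0.0035,0.037,0],
])

```text
time: 2.37
tool_pos: [0.3974, -0.1792, 0.0382]
tool_rot: [-0.001, 0.734, 0.679, -0.0]
contact_force: [-0.0, -0.2, 0.4]
gripper_width: 1.0
```

```bash
python3 -c "
from h import *
go([.3994,-.181,.041],1.492)"
```

```text
shift mm [-1.6  2.2 -2.8] turn 0.09 | t 2.37 F [-0.  -0.2  0.4] w 1.0
```

>>> jog_arm([
  [0,0.002,-0.002,0],
  [0,0.002,-0.002,0],
  [0,0.002,-0.002,0],
  [0,0.002,-0.002,0],
  [0,0.002,-0.002,0],
], fingers=0)

```text
time: 2.78
tool_pos: [0.4003, -0.1799, 0.0414]
tool_rot: [0.001, 0.734, 0.679, 0.0]
contact_force: [0.7, -0.6, 0.0]
gripper_width: 0.297
```

>>> jog_arm([
  [0,0,0,0],
  [0,0,0,0],
  [0,0,0,0],
])

```text
time: 3.03
tool_pos: [0.4006, -0.18, 0.0415]
tool_rot: [0.001, 0.734, 0.679, 0.0]
contact_force: [0.4, -0.0, 3.9]
gripper_width: 0.266
```

>>> jog_arm([
  [0,0,-0.02,0],
  [0,0,-0.05,0],
  [0,0,-0.09,0],
  [0,0,-0.13,0],
  [0,0,-0.17,0],
])

```text
time: 3.45
tool_pos: [0.399, -0.179, 0.2113]
tool_rot: [-0.001, 0.734, 0.679, -0.0]
contact_force: [0.7, -0.1, -1.5]
gripper_width: 0.271
```

```bash
cat >> h.py <<'E'
a=.13;O=np.array([.5725,-.0463]);YS=-np.pi/2+a+np.pi
PZ=.0205
def tipgo(tx,tz,th,dy=0,L=.1575):
    """tip at stand (tx,tz) mm, pitch th deg down; lateral dy mm along stand y"""
    e=np.array([np.sin(a),-np.cos(a)]);n=np.array([-e[1],e[0]]);th=np.radians(th)
    x=tx/1e3-L*np.cos(th);z=tz/1e3+L*np.sin(th)
    p=O+x*e+dy/1e3*n;print(np.round([*p,z-PZ],4));go([*p,z-PZ],YS)
E
python3 -c "
from h import *
tipgo(-95,230,0)
tipgo(-95,143,0)"
```

```text
[0.5398 0.2041 0.2095]
shift mm [392.8 110.9   2. ] turn -11.86 | t 3.45 F [ 0.7 -0.1 -1.5] w 0.271
[0.5398 0.2041 0.1225]
shift mm [392.6 111.1  89. ] turn -11.86 | t 3.45 F [ 0.7 -0.1 -1.5] w 0.271
```

>>> jog_arm([
  [0.035,0.01,0,-4],
  [0.075,0.021,0,-8],
  [0.115,0.032,0,-11.9],
  [0.15,0.042,0,-11.9],
  [0.185,0.052,0,-11.9],
])

```text
time: 3.87
tool_pos: [0.4657, 0.0027, 0.21]
tool_rot: [-0.0, 0.659, 0.752, -0.0]
contact_force: [1.2, -1.1, -1.9]
gripper_width: 0.273
```

```bash
python3 -c "
from h import *
tipgo(-95,230,0)"
```

```text
[0.5398 0.2041 0.2095]
shift mm [190.   99.7   0.5] turn 0.05 | t 3.87 F [ 1.2 -1.1 -1.9] w 0.273
```

>>> jog_arm([
  [0.038,0.02,0,0],
  [0.076,0.04,0,0],
  [0.114,0.06,0,0],
  [0.152,0.08,0,0],
  [0.19,0.1,0,0],
])

```text
time: 4.28
tool_pos: [0.5379, 0.1983, 0.2096]
tool_rot: [-0.0, 0.659, 0.752, -0.001]
contact_force: [0.4, 0.3, -1.0]
gripper_width: 0.275
```

>>> jog_arm([
  [0,0,0.03,0],
  [0,0,0.065,0],
  [0,0,0.087,0],
  [0,0,0.087,0],
  [0,0,0.087,0],
])

```text
time: 4.7
tool_pos: [0.5366, 0.1959, 0.1215]
tool_rot: [-0.002, 0.659, 0.752, -0.002]
contact_force: [1.2, 1.0, -0.9]
gripper_width: 0.278
```

Run:
```python
from h import *
import cv2
tipgo(-95,143,0);tipgo(-50,143,0)
t=cams.grab_frame("top")[120:220,160:290,::-1];s=cams.grab_frame("scene")[130:230,150:280,::-1]
cv2.imwrite("pics/g2.png",np.vstack([cv2.resize(a_,None,fx=3,fy=3,interpolation=cv2.INTER_CUBIC) for a_ in(t,s)]))
```

```text
[0.5398 0.2041 0.1225]
shift mm [ 7.7  4.2 -1. ] turn 0.04 | t 4.7 F [ 1.2  1.  -0.9] w 0.278
[0.5456 0.1594 0.1225]
shift mm [-37.3   4.2  -1. ] turn 0.04 | t 4.7 F [ 1.2  1.  -0.9] w 0.278
```

View pics/g2.png

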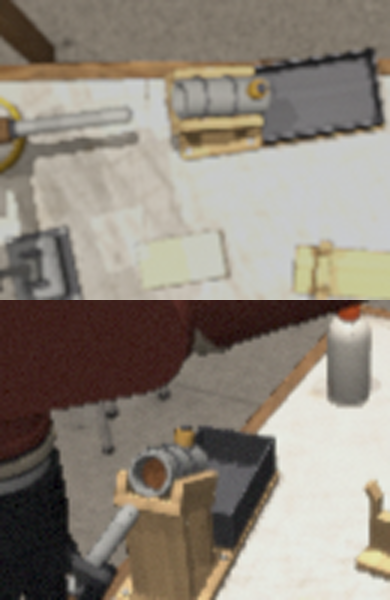

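Top part: the shaft runs (30,126)→ tip (131,114), and the pipe mouth is at about (174,98). In the scene part the tip sits just left of the mouth at (135,510). I'll work out the tip's place in stand coordinates.

Run:
```python
from h import *
e=np.array([np.sin(a),-np.cos(a)]);n=np.array([-e[1],e[0]])
T=lambda u,v:(160+(u+.5)/3-.5,120+(v+.5)/3-.5)
S=lambda u,v:(150+(u+.5)/3-.5,130+(v+.5)/3-.5)
for nm,c,p,z in[("tip",'top',T(131,114),.147),("sh",'top',T(35,126),.15),("trA",'top',T(374,51),.054),("trB",'top',T(383,124),.054),("trC",'top',T(268,142),.054),("pipe1",'top',T(185,97),.16),("pipe2",'top',T(235,92),.14),("tipS",'scene',S(136,510),.143),("mouthS",'scene',S(152,474),.1445)]:
    w=onz(c,p,z)[:2];d=w-O;print(nm,np.round(w,4),"stand",np.round([d@e*1e3,d@n*1e3],1))
print(manip.state()["tool_pos"])
```

```text
tip [0.5556 0.0382] stand [-85.9  -5.8]
sh [0.5451 0.1282] stand [-176.5   -4.6]
trA [ 0.6329 -0.2036] stand [163.8  39.5]
trB [ 0.5559 -0.2112] stand [161.3 -37.9]
trC [ 0.5389 -0.0913] stand [ 40.2 -39.1]
pipe1 [ 0.5688 -0.0141] stand [-32.4   0.5]
pipe2 [ 0.5764 -0.0604] stand [14.5  2.1]
tipS [0.4015 0.2894] stand [-355. -126.]
mouthS [0.406  0.2629] stand [-328.2 -125. ]
[0.53924194 0.19624082 0.12548229]
```

Run:
```python
from h import *
e=np.array([np.sin(a),-np.cos(a)]);n=np.array([-e[1],e[0]])
S=lambda u,v:(150+(u+.5)/3-.5,130+(v+.5)/3-.5)
T=lambda u,v:(160+(u+.5)/3-.5,120+(v+.5)/3-.5)
for nm,c,p,z in[("tipS",'scene',S(136,210),.145),("mouthS",'scene',S(152,174),.1445)]:
    w=onz(c,p,z)[:2];d=w-O;print(nm,np.round(w,4),"stand",np.round([d@e*1e3,d@n*1e3],1))
# triangulate tip
o1,d1=ray('scene',S(136,210));o2,d2=ray('top',T(131,114))
t=np.linalg.lstsq(np.c_[d1,-d2],o2-o1,rcond=None)[0];p1=o1+d1*t[0];p2=o2+d2*t[1];print(p1,p2)
for nm in ('scene',):
  for z in (.135,.145,.155):
    q=proj(nm,[*(O-.087*e-.005*n),z]);print(z,(q-[150,130])*3)
```

```text
tipS [0.5525 0.0405] stand [-88.7  -8.6]
mouthS [ 0.5658 -0.0066] stand [-40.2  -1.5]
[0.55441735 0.03778189 0.14241707] [0.55625473 0.03871316 0.14282975]
0.135 [132.95021297 216.83619581]
0.145 [131.65299753 206.95397802]
0.155 [130.3392012  196.94544667]
```

>>> jog_arm([
  [0,0.006,0,0],
  [-0.02,0.006,0,0],
  [-0.04,0.006,0,0],
  [-0.054,0.006,0,0],
  [-0.06,0.006,0,0],
])

```text
time: 5.22
tool_pos: [0.5536, 0.1359, 0.1257]
tool_rot: [0.001, 0.66, 0.751, 0.001]
contact_force: [0.0, -0.2, -0.6]
gripper_width: 0.277
```

>>> jog_arm([
  [0,0,0,0],
  [0,0,0,0],
])

```text
time: 5.38
tool_pos: [0.5525, 0.1375, 0.1245]
tool_rot: [0.0, 0.66, 0.751, 0.001]
contact_force: [0.2, 0.6, -1.7]
gripper_width: 0.267
```

Run:
```python
from h import *
import cv2
tipgo(-27,143,0);tipgo(-24,135,30)
t=cams.grab_frame("top")[120:220,160:290,::-1];s=cams.grab_frame("scene")[130:230,150:280,::-1]
cv2.imwrite("pics/g3.png",np.vstack([cv2.resize(a_,None,fx=3,fy=3,interpolation=cv2.INTER_CUBIC) for a_ in(t,s)]))
```

```text
[0.5486 0.1366 0.1225]
shift mm [-0.4 -4.   2. ] turn -0.02 | t 5.38 F [ 0.2  0.6 -1.7] w 0.267
[0.5517 0.1127 0.1932]
shift mm [-24.4  -3.9 -68.8] turn -0.02 | t 5.38 F [ 0.2  0.6 -1.7] w 0.267
```

View pics/g3.png

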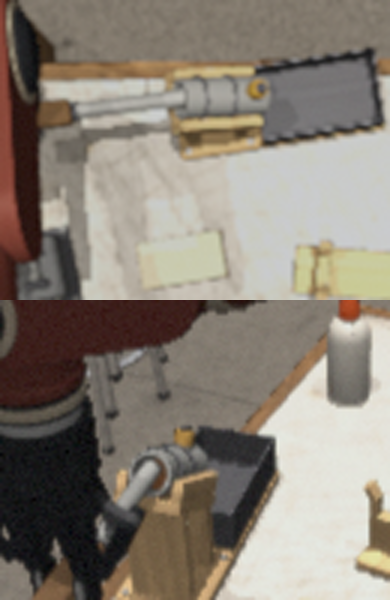

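The tip is inside the mouth with no contact. Next I'll swing the handle up in an arc so the bore turns the rod in the pads.

>>> jog_arm([
  [-0.001,-0.001,-0.006,0],
  [-0.002,-0.001,-0.012,0],
  [-0.003,-0.001,-0.018,0],
  [-0.005,-0.001,-0.024,0],
  [-0.007,-0.001,-0.03,0],
])

```text
time: 5.9
tool_pos: [0.5522, 0.1305, 0.1549]
tool_rot: [0.0, 0.659, 0.752, 0.0]
contact_force: [0.2, 0.1, -1.4]
gripper_width: 0.273
```

>>> jog_arm([
  [-0.002,0,-0.006,0],
  [-0.004,0,-0.012,0],
  [-0.007,0,-0.018,0],
  [-0.01,0,-0.024,0],
  [-0.012,0,-0.03,0],
])

```text
time: 6.32
tool_pos: [0.5535, 0.1181, 0.1844]
tool_rot: [0.0, 0.66, 0.752, -0.0]
contact_force: [-0.2, -0.1, -0.9]
gripper_width: 0.273
```

Run:
```python
from h import *
import cv2
tipgo(-24,135,30)
t=cams.grab_frame("top")[120:220,160:290,::-1];s=cams.grab_frame("scene")[130:230,150:280,::-1]
cv2.imwrite("pics/g4.png",np.vstack([cv2.resize(a_,None,fx=3,fy=3,interpolation=cv2.INTER_CUBIC) for a_ in(t,s)]))
```

```text
[0.5517 0.1127 0.1932]
shift mm [-5.1 -2.5 -8.8] turn 0.02 | t 6.32 F [-0.2 -0.1 -0.9] w 0.273
```

View pics/g4.png

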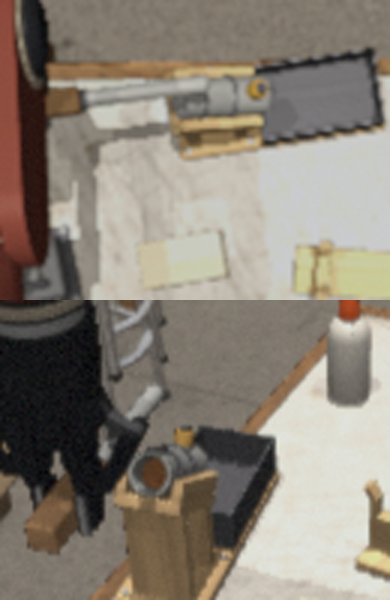

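In the picture the tip sits above the pipe's top lip, at about (150,395), and the rod is still level. It slipped out because it was in too shallow. I'll back off, go in again, and push against the plug before I raise the handle.

>>> jog_arm([
  [0.035,0,0,0],
  [0.07,0,0.0,0],
  [0.07,0,0.035,0],
  [0.07,0,0.061,0],
  [0.07,0,0.061,0],
])

```text
time: 6.83
tool_pos: [0.5398, 0.1877, 0.116]
tool_rot: [-0.004, 0.659, 0.752, -0.005]
contact_force: [-0.8, -0.7, -2.7]
gripper_width: 0.273
```

>>> jog_arm([
  [-0.025,0,0,0],
  [-0.045,0,0,0],
  [-0.055,0,0,0],
  [-0.055,0,0,0],
])

```text
time: 7.17
tool_pos: [0.5526, 0.1321, 0.1243]
tool_rot: [0.001, 0.661, 0.751, 0.001]
contact_force: [0.0, -0.3, -0.3]
gripper_width: 0.272
```

```bash
python3 -c "
from h import *
tipgo(-27,143,0)"
```

```text
[0.5486 0.1366 0.1225]
shift mm [ 5.1 -3.4  1.8] turn -0.12 | t 7.17 F [ 0.  -0.3 -0.3] w 0.272
```

>>> jog_arm([
  [-0.0025,0,0,0],
  [-0.005,0,0,0],
  [-0.0075,0,0,0],
  [-0.01,0,0,0],
])

```text
time: 7.5
tool_pos: [0.5534, 0.1256, 0.1242]
tool_rot: [-0.0, 0.659, 0.752, 0.002]
contact_force: [-1.5, 6.7, 3.7]
gripper_width: 0.271
```

```bash
python3 -c "
from h import *
tipgo(-27,143,0)"
```

```text
[0.5486 0.1366 0.1225]
shift mm [11.6 -3.3  1.7] turn 0.1 | t 7.5 F [-1.5  6.7  3.7] w 0.271
```

>>> jog_arm([
  [-0.003,0,0,0],
  [-0.006,0,0,0],
  [-0.009,0,0,0],
  [-0.012,0,0,0],
])

```text
time: 7.83
tool_pos: [0.5543, 0.1156, 0.1238]
tool_rot: [-0.002, 0.659, 0.752, 0.003]
contact_force: [-0.6, 12.4, 1.6]
gripper_width: 0.272
```

>>> jog_arm([
  [0,0,-0.005,0],
  [-0.001,0,-0.01,0],
  [-0.002,0,-0.015,0],
  [-0.003,0,-0.02,0],
])

```text
time: 8.17
tool_pos: [0.5549, 0.1085, 0.1435]
tool_rot: [0.0, 0.659, 0.752, -0.0]
contact_force: [-0.1, -0.4, -0.5]
gripper_width: 0.271
```

>>> jog_arm([
  [-0.001,0,-0.006,0],
  [-0.003,0,-0.012,0],
  [-0.005,0,-0.018,0],
  [-0.007,0,-0.024,0],
  [-0.007,0,-0.024,0],
])

```text
time: 8.58
tool_pos: [0.5568, 0.1012, 0.1688]
tool_rot: [0.001, 0.66, 0.752, 0.001]
contact_force: [-0.6, -0.1, -1.0]
gripper_width: 0.268
```

>>> jog_arm([
  [-0.004,0,0,0],
  [-0.008,0,0,0],
  [-0.01,0,0,0],
])

```text
time: 8.83
tool_pos: [0.5568, 0.0912, 0.1662]
tool_rot: [-0.0, 0.66, 0.752, -0.0]
contact_force: [-0.8, -0.2, -0.4]
gripper_width: 0.273
```

Run:
```python
from h import *
import cv2
tipgo(-24,135,30)
S=cams.grab_frame("scene")[110:230,140:300,::-1];T=cams.grab_frame("top")[120:200,160:290,::-1]
cv2.imwrite("pics/g5s.png",cv2.resize(S,None,fx=4,fy=4,interpolation=cv2.INTER_CUBIC))
cv2.imwrite("pics/g5t.png",cv2.resize(T,None,fx=4,fy=4))
```

```text
[0.5517 0.1127 0.1932]
shift mm [ 22.1  -2.2 -27. ] turn 0.01 | t 8.83 F [-0.8 -0.2 -0.4] w 0.273
```

View pics/g5s.png

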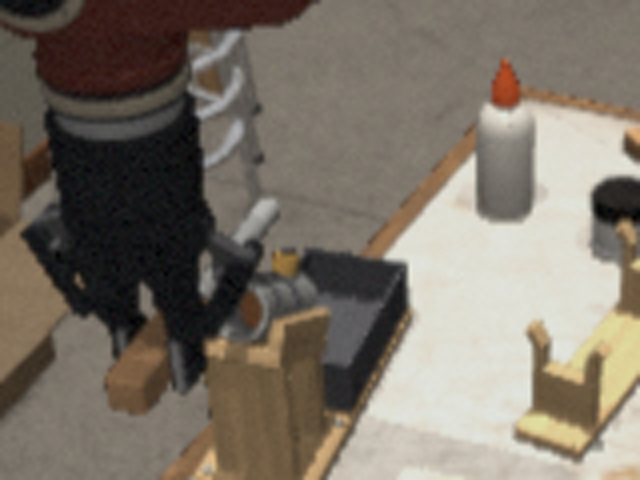

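Run:
```python
from h import *
s=manip.state();e=np.array([np.sin(a),-np.cos(a)]);G=s["tool_pos"]+[0,0,PZ];print(s["tool_pos"])
for th in(-20,-10,0,10,20):
    t=np.radians(th);d=np.array([*(e*np.cos(t)),-np.sin(t)])
    print(th,[np.round((proj("scene",G+d*x)-[140,110])*4) for x in(-.0425,.0425,.1575)])
```

```text
[0.55675879 0.09127691 0.16621907]
-20 [array([129., 414.]), array([185., 288.]), array([253., 135.])]
-10 [array([126., 406.]), array([188., 296.]), array([262., 167.])]
0 [array([123., 396.]), array([190., 306.]), array([267., 202.])]
10 [array([122., 385.]), array([191., 317.]), array([269., 240.])]
20 [array([122., 372.]), array([191., 329.]), array([268., 280.])]
```

View pics/g5t.png

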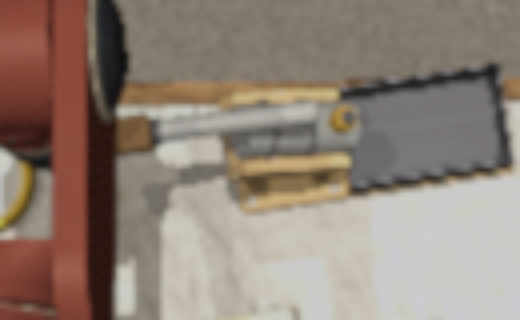

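Both views show the rod level and above the pipe, so it slipped out again. From the saved pictures I'll check where the tip was and whether the plug moved.

Run:
```python
from h import *
import cv2
e=np.array([np.sin(a),-np.cos(a)]);n=np.array([-e[1],e[0]])
W=lambda x,z,l=0:[*(O+x/1e3*e+l/1e3*n),z/1e3]
for nm,p in[("mouthC",W(-39,144.5)),("toplip",W(-31.2,157.9)),("botlip",W(-46.7,131.1)),("L",W(-39,144.5,15.5)),("R",W(-39,144.5,-15.5)),("tip-27",W(-27,143))]:
    print(nm,"scene",np.round(proj("scene",p),1),"top",np.round(proj("top",p),1))
im=[cv2.imread(f"pics/scene0.png")[175:202,184:216],
    cv2.resize(cv2.imread("pics/g3.png")[300:],None,fx=1/3,fy=1/3,interpolation=cv2.INTER_AREA)[45:72,34:66],
    cams.grab_frame("scene")[175:202,184:216,::-1]]
def ch(p):
    b,g,r=map(int,p); s=(b+g+r)//3
    return ("#" if s<60 else "B" if r-b>25 and r<150 and r-g>25 else "y" if r-b>35 else "." if s>150 else "g" if s>100 else ":")
for r in range(27): print(175+r,"  ".join("".join(ch(p) for p in i[r]) for i in im))
```

```text
mouthC scene [200.  187.3] top [219.5 153.4]
toplip scene [200.7 181.1] top [221.8 152.3]
botlip scene [199.3 193.4] top [217.3 154.6]
L scene [194.2 186.3] top [218.7 148.1]
R scene [205.8 188.3] top [220.3 158.8]
tip-27 scene [201.9 185. ] top [223.7 152.9]
175 gg:gggggggggggggggggggggByyyyBy#  g::gggggggggggggggggggggByyyyBy#  #####:ggg############gggBBBBBBy#
176 gg:gggggggggggggggggggggByyyyB##  gg:gggggggggggggggggggggByyyyB##  ######gg:###########:gggByBBBy##
177 gg:gggggggggggggggggggggyyyyBB:#  gg:gggggggggggggggggggggyyyyBy##  ######ggg:::########:gggyBBBBy##
178 gg::gggggggggggggggg::ggggyByy::  g:::ggggggggggggggg:::ggggyByy::  ######ggg::##########:::::yyyy::
179 :::::gggggggggg:gg:gg:ggggg:g:gg  :::::gggggggggg:gggg::ggggg:::gg  ######ggg:############::#::::::g
180 ::#::ggggggggggg..ggg:ggggg::ggg  ::#::gggggggggggggggg:gggggg:ggg  #####:ggg:#########::##:::::::gg
181 g:::ggggggggggggggg..ggggggg:ggg  ::::gggggggggggggggggggggggg:ggg  #####:ggg:########:::::::ggg::gg
182 ggggggggggggg:::::gg.ggg:gggg:gg  ggggggggggggg:::::gggggg:gggg:gg  ######ggg:########::gggg::gg:::g

[... 1294 characters left out ...]
::  ##:gyy....ggg:::::g:::yyyyyy::::  #######yyyyyyy::::::::yyyyy:::::
196 ggggyyyyyyyyyyyyyyyByyyyyyyy:::y  ##:gyg...ggg::yyyyyyyyByyyy:::::  #######yyyyyyyyyyyyyyyyyyyyy::::
197 ggggyyyyyyyyyyyyyyyyyyyyyyyyy:::  ##::gg...gg::yyyyyyyyyyyyyyy:::y  :######yyyyyyyyyyyyyyyyyyyy:::::
198 gggggyyyyyyyyyyyyyyyyyyyyyyyy:::  #::::ggggg:::yyyyyyyyyyyyyy:::::  :######yyyyyyyyyyyyyyyyyyyy:yy:y
199 gggggg:yyyyyyyyyyyyyyyyyyyy:::::  #:::::ggg:###:yyyyyyyyyyyyy:::y:  :#######yyyByyyyyyyyyyyyyyy::::y
200 gggggggyyyyyyyyyyyyyyyyyyyy::yyy  ###:::::::####:yyyByyyyyyyyyyyyy  :#######yyyyyyyyyyByyyyyyBy::yyy
201 gggggggyyyyyyyyyyyyyyByyyyyyyyyy  ####:::::::###:yyyyyyyBBByy::yyy  ::######yyyyyyyyyyyyyyyyyyy::yyy
```

>>> jog_arm([
  [0.035,0,0,0],
  [0.07,0,0.0,0],
  [0.09,0,0,0],
  [0.09,0,0.03,0],
  [0.09,0,0.044,0],
])

```text
time: 9.4
tool_pos: [0.5443, 0.1821, 0.1209]
tool_rot: [-0.0, 0.659, 0.753, -0.001]
contact_force: [-0.8, 0.2, -2.1]
gripper_width: 0.271
```

>>> jog_arm([
  [0,0,0,0],
  [0,0,0,0],
  [0,0,0,0],
])

```text
time: 9.65
tool_pos: [0.5457, 0.1804, 0.1233]
tool_rot: [0.0, 0.66, 0.751, 0.0]
contact_force: [0.5, 0.0, -0.8]
gripper_width: 0.275
```

```bash
cat >> h.py <<'E'
import cv2
def ch(p):
    b,g,r=map(int,p); s=(b+g+r)//3
    return ("#" if s<60 else "B" if r-b>25 and r<150 and r-g>25 else "y" if r-b>35 else "." if s>150 else "g" if s>100 else ":")
def asc(cam,r0,r1,c0,c1):
    i=cams.grab_frame(cam)[:,:,::-1]
    for r in range(r0,r1): print(r,"".join(ch(p) for p in i[r,c0:c1]))
E
python3 - <<'E'
from h import *
tipgo(-35,142,0)
asc("scene",178,208,180,216)
E
```

```text
[0.5475 0.1446 0.1215]
shift mm [-35.8  -2.8   1.8] turn -0.02 | t 9.65 F [ 0.5  0.  -0.8] w 0.275
178 gggg::::gggggggggggggggg::ggggyBBy::
179 gggg:::::gggggggggg:gg:gg:ggggg:g:gg
180 gggg::#:ggggggggggggggggg:ggggg::ggg
181 gggg::::gggggggggggggggggggggggg:ggg
182 ggggggggggggggggg:::::gg.ggg:gggg:gg
183 gggggggggggggggg:::##:::gggg::ggg::g
184 ggggggggggggggg:##:::##B:gggg::gg:::
185 ggggggggggggggg::##::B##yggg::::::::
186 ggggggggggyygg:::#::#B##Bgg:::::::::
187 gggggggggyyyyg::::::#BBBB:g:::::::::
188 gggggggggyyyyg:::::###BBB:g::::::yyy
189 gggggggggyyyygg::::::y#BBgg:::yyyyyy
190 gggggggggyyyygggg:::::BB:gg:yyyyyyyy
191 gggggggggyyyy:gggg:::##y:gg:yyyyyyyy
192 gggggggggyyy::g.ggggg:::gg:yyyyyyyyy
193 ggggggggyyyygggg....ggggg::yyyyy:::y
194 ggggggggyyyy...ggg...ggg:::yyyyy::::
195 ggggggggyyy.....gyygyyy:::yyyyyy::::
196 ggggggggyy......gyyyyyyyyyyyyyy:y::y
197 ggggggggy......ggyyyyyyyyyyyyyyy:::y
198 ggggggggg.....gg:yyyyyyyyyyyyyyyyy:y
199 ggggggggg....gg:yyyyyyyyyyyyyyy:y:yy
200 gggggggg....gg::yyyyByyyyyyyyyy::yyy
201 ggggggg....gg::yyyyyyyyyyyyyyyy::yyy
202 gggggg....ggg:yyyyyyyyyyyyyyyyyyyyyy
203 gggggg...ggg::yyyyyyyyyyyyyyyyyyyyyy
204 ggggg....gg::yyyyyyyyyyyyyyyyyyy:yyy
205 gggg....ggg::yyyyyyyyyyyyyyyyyyyyyyy
206 ggg....ggg::yyyyyyyyyyyyyyyyyyyy:yyy
207 ggg....gg::gyyyyyyyyyyyyyyyyyyyy:yyy
```

The bore's wall now shows on the left and less of the plug's brown end shows, so the plug did move. I'll go in again, deeper, and raise in small steps, watching the force.

>>> jog_arm([
  [-0.02,-0.002,0.001,0],
  [-0.04,-0.002,0.001,0],
  [-0.05,-0.002,0.001,0],
  [-0.055,-0.002,0.001,0],
  [-0.06,-0.002,0.001,0],
])

```text
time: 10.12
tool_pos: [0.5518, 0.1207, 0.1227]
tool_rot: [0.0, 0.66, 0.751, 0.001]
contact_force: [-1.3, -0.1, -2.5]
gripper_width: 0.271
```

>>> jog_arm([
  [-0.004,0,0,0],
  [-0.008,0,0,0],
  [-0.01,0,0,0],
  [-0.01,0,0,0],
])

```text
time: 10.45
tool_pos: [0.5526, 0.1121, 0.1222]
tool_rot: [-0.0, 0.659, 0.752, 0.001]
contact_force: [-0.9, 2.8, 0.3]
gripper_width: 0.27
```

Run:
```python
from h import *
tipgo(-10,142,0)
asc("scene",178,204,180,216)
```

```text
[0.5508 0.1198 0.1215]
shift mm [ 7.9 -0.8  0.7] turn 0.05 | t 10.45 F [-0.9  2.8  0.3] w 0.27
178 ##########gggggggggggggg:gggggyByy::
179 ##########ggggggggg:gg:gggggggg:::gg
180 ##########ggggggggggggggg:ggggg:::gg
181 ##########gggggggggggggggggggggg::gg
182 ##########ggggggg:::::gggggg:gggg:gg
183 ##########:ggggg:##:::::gggg::ggg:::
184 ###########gggg:##::gg:::ggg::::::::
185 ###########gggg::::g.gg::ggg::::::::
186 ############gg:#::g...g:::g:::::::::
187 ############:g:::g....gg::g::::#::::
188 ############:g:::g...gg:::g::::::yyy
189 #############gggg...gg::::g:::yyyyyy
190 #############:gg...ggg:#ygg:yyyyyyyy
191 #############:gg..ggg:#::g::yyyyyyyy
192 ############::::gggg:##:gg:yyyyy:y::
193 ############::::::g:####g::yyyyyy:::
194 ##############:::::::#####:Byyyy::::
195 ##########:#####::::::###:yyyyyy::::
196 #########yy:#####::::::#yyByyyy:::::
197 ########:ygg########::#:yyyyyyy::y:y
198 ########:ggg###########yyyyyyyy:::::
199 #########ggg:#########:yyyyyyyy:::::
200 #########ggg::########yyyyyyyyy::yyy
201 #########ggg::########yyyyByByyyyyyy
202 ########:ggg:########yyyyyyyyyy:yyyy
203 ########:ggg:########yyyyyyyyyy:yyyy
```

>>> jog_arm([
  [-0.002,0,-0.003,0],
  [-0.004,0,-0.006,0],
  [-0.004,0,-0.009,0],
  [-0.004,0,-0.01,0],
])

```text
time: 10.83
tool_pos: [0.5534, 0.107, 0.1326]
tool_rot: [0.001, 0.66, 0.752, 0.0]
contact_force: [-0.3, -0.9, -1.1]
gripper_width: 0.273
```

Run:
```python
from h import *
tipgo(-10,142,0)
asc("scene",176,204,180,216)
```

```text
[0.5508 0.1198 0.1215]
shift mm [13.  -0.9 11.1] turn 0.02 | t 10.83 F [-0.3 -0.9 -1.1] w 0.273
176 ###########gggggggggggg.....gyyyBB##
177 ###########ggggggggggg.....ggyyyBy##
178 ###########ggggggggggg....gg:gyByy::
179 ###########gggggggg:gg...gg::gg:::gg
180 ############ggggggggg.gggg:::gg:::gg
181 #############ggg:ggg...ggg::::gg:ggg
182 #############gggg:g...gggggg::ggg:gg
183 #############:gg:g...ggggggg::ggg:::
184 #############:g::g...gg::ggg:::g::::
185 #############:::g...gg:::gg:::::::::
186 ##############::g..gg::#y:g:::::::::
187 ############::::gggg:####:g::::#::::
188 #############:::::::#####:g::::::yyy
189 ###############::::::####:g:::yyyyyy
190 #########:y:#####::::::##gg:yyyyyByy
191 #########yyg######:::::#:g::yyyyyyyy
192 ########:yyg:########:#:gg:yyyyyyyyy
193 #########ygg:##########:g::yyyyyy::y
194 #########:gg:::########::#:yyyyy::::
195 #########:gg:::########:::yyyyyy::::
196 #########ggg::########yyyyByyyyy::::
197 #########ggg:########:yyyyyyyyy::::y
198 #########ggg:########yyyyyyyyyyy:::y
199 #########::g:########yyyyyyyyyy:::::
200 ##########::########yyyyyyyyyyyy:yyy
201 ##########y########:yyyyyyyyByy::yyy
202 ###################yyyyyyyyyyyy:yyyy
203 ##################:yyyyyyyyyyyy::yyy
```

The picture now shows the bright shaft over the rim at rows 176–181, so raising at the mouth pops the rod out instead of turning it. The grip resists turning too much.

New plan: back out and lean the rod at about 30° in the rest's front fork, with its tip on the table. Then I'll grip it again already tilted. I'll read the moment first to find the rod's balance point.

>>> jog_arm([
  [0.03,0,0,0],
  [0.065,0,0.0,0],
  [0.1,0,0,0],
  [0.1,0,-0.04,0],
  [0.1,0,-0.08,0],
])

```text
time: 11.3
tool_pos: [0.5371, 0.2076, 0.2087]
tool_rot: [-0.002, 0.658, 0.753, -0.004]
contact_force: [1.8, -0.1, -0.3]
gripper_width: 0.271
```

>>> jog_arm([
  [0,0,0,0],
  [0,0,0,0],
  [0,0,0,0],
])

```text
time: 11.55
tool_pos: [0.5399, 0.2064, 0.2117]
tool_rot: [0.0, 0.66, 0.752, 0.0]
contact_force: [0.4, -0.5, -2.0]
gripper_width: 0.27
```

Run:
```python
from h import *
M=[]
for i in range(10):
    s=manip.state();M.append(np.r_[s["ft_torque"],s["contact_force"]]);cams.grab_frame("top")
print(np.round(np.mean(M,0),4),np.round(np.std(M,0),3))
er=np.array([-.079,-.997]);H=np.array([.4003,-.180])
p=H+er*(.098-.053);print(p);go([*p,.21],1.492)
```

```text
[ 2.8900e-02  2.0000e-04 -1.3700e-02 -8.4700e-02 -2.2170e-01 -1.2136e+00] [0.033 0.027 0.018 0.501 0.628 0.652]
[ 0.396745 -0.224865]
shift mm [-409.  -198.     1.6] turn 11.99 | t 12.05 F [ 0.2  0.1 -1.3] w 0.275
```

The moment puts the balance point only about 27 mm ahead of the handle's middle, so leaning on the shaft would not tip it. The best way is to lay the handle's rear crosswise on the front fork's tip (83 mm up) with the rod pointing towards the robot. Let go there, it should tip to about 30° with its tip on free table.

Run:
```python
from h import *
G=[.3507,-.2744];go([*G,.21],-.079)
print(proj("top",[.217,-.275,0]))
t=[onz("top",p,.09)[:2] for p in [TC(655,300),TC(672,308),TC(650,350),TC(670,360)]];print(np.round(t,4))
```

```text
shift mm [-452.1 -250.1    1.6] turn 102.0 | t 12.05 F [ 0.2  0.1 -1.3] w 0.275
[307.82205906 267.74447538]
[[ 0.4181 -0.2672]
 [ 0.4119 -0.2797]
 [ 0.3808 -0.2624]
 [ 0.3731 -0.2771]]
```

>>> jog_arm([
  [-0.035,-0.019,0,6.8],
  [-0.07,-0.038,0,13.6],
  [-0.105,-0.057,0,20.4],
  [-0.14,-0.077,0,27.2],
  [-0.175,-0.096,0,34],
])

```text
time: 12.47
tool_pos: [0.4666, 0.0192, 0.2118]
tool_rot: [0.0, 0.852, 0.524, 0.0]
contact_force: [0.1, -0.9, -1.2]
gripper_width: 0.271
```

```bash
python3 -c "
from h import *
go([.3507,-.2744,.21],-.079)"
```

```text
shift mm [-314.3   29.     1.9] turn 67.73 | t 12.47 F [ 0.1 -0.9 -1.2] w 0.271
```

>>> jog_arm([
  [-0.03,0.003,0,6.8],
  [-0.062,0.006,0,13.6],
  [-0.094,0.009,0,20.4],
  [-0.126,0.012,0,27.2],
  [-0.157,0.015,0,34],
])

```text
time: 12.88
tool_pos: [0.4101, -0.1281, 0.2121]
tool_rot: [0.0, 0.968, 0.252, 0.0]
contact_force: [0.7, 0.1, -0.8]
gripper_width: 0.274
```

```bash
python3 -c "
from h import *
go([.3507,-.2744,.21],-.079)"
```

```text
shift mm [-123.1   98.9    2.1] turn 33.67 | t 12.88 F [ 0.7  0.1 -0.8] w 0.274
```

>>> jog_arm([
  [-0.025,0.02,0,6.8],
  [-0.05,0.04,0,13.6],
  [-0.075,0.06,0,20.4],
  [-0.1,0.08,0,27.2],
  [-0.123,0.099,0,33.7],
])

```text
time: 13.3
tool_pos: [0.3516, -0.275, 0.2121]
tool_rot: [0.0, 0.999, -0.04, 0.0]
contact_force: [1.4, 0.2, -1.3]
gripper_width: 0.272
```

>>> jog_arm([
  [0,0,0.04,0],
  [0,0,0.08,0],
  [0,0,0.11,0],
  [0,0,0.11,0],
  [0,0,0.11,0],
])

```text
time: 13.72
tool_pos: [0.3515, -0.2724, 0.1005]
tool_rot: [-0.001, 0.999, -0.037, -0.001]
contact_force: [1.1, -0.5, -0.9]
gripper_width: 0.267
```

```bash
python3 -c "
from h import *
go([.3507,-.2744,.0745],-.079)"
```

```text
shift mm [-0.6  2.1 26. ] turn 0.3 | t 13.72 F [ 1.1 -0.5 -0.9] w 0.267
```

>>> jog_arm([
  [0,0.001,0.012,0],
  [0,0.001,0.02,0],
  [0,0.001,0.023,0],
  [0,0.001,0.026,0],
  [0,0.001,0.026,0],
])

```text
time: 14.13
tool_pos: [0.3532, -0.275, 0.0771]
tool_rot: [0.001, 0.999, -0.037, 0.001]
contact_force: [0.4, 0.2, 0.8]
gripper_width: 0.275
```

>>> jog_arm([
  [0,0,0.002,0],
  [0,0,0.004,0],
  [0,0,0.006,0],
  [0,0,0.006,0],
])

```text
time: 14.47
tool_pos: [0.3541, -0.2763, 0.0759]
tool_rot: [0.001, 0.999, -0.036, 0.001]
contact_force: [-8.7, 7.8, 27.5]
gripper_width: 0.268
```

>>> jog_arm([
  [0,0,-0.004,0],
  [0,0,-0.004,0],
])

```text
time: 14.63
tool_pos: [0.3539, -0.2759, 0.0766]
tool_rot: [0.002, 0.999, -0.037, 0.002]
contact_force: [-0.2, 0.7, 9.7]
gripper_width: 0.269
```

>>> jog_arm([
  [0,0,0,0],
  [0,0,0,0],
  [0,0,0,0],
  [0,0,0,0],
  [0,0,0,0],
], fingers=0.42)

```text
time: 15.05
tool_pos: [0.3521, -0.274, 0.0732]
tool_rot: [-0.0, 0.999, -0.037, -0.0]
contact_force: [1.0, 0.9, 0.9]
gripper_width: 0.42
```

Run:
```python
from h import *
s=manip.state();print(s["tool_pos"],s["contact_force"],s["gripper_width"])
for n in("scene","top"): cv2.imwrite(f"pics/l_{n}.png",cams.grab_frame(n)[:,:,::-1])
S=cv2.imread("pics/l_scene.png")[130:280,250:400];T=cv2.imread("pics/l_top.png")[170:320,240:390]
cv2.imwrite("pics/l.png",np.hstack([cv2.resize(i,(400,400),interpolation=cv2.INTER_CUBIC) for i in(S,T)]))
```

```text
[ 0.35210898 -0.27404477  0.07318992] [0.95477873 0.92303861 0.92676903] 0.41972248280835556
```

View pics/l.png

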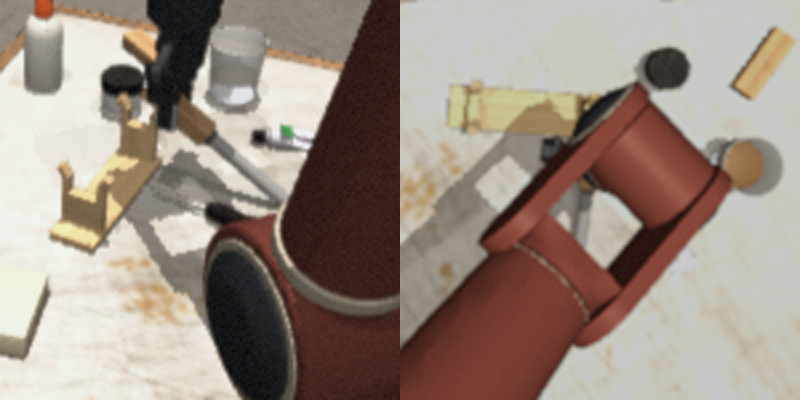

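The rod is tipped: in the left panel the handle's front is at about (205,135) and the shaft slopes down to (282,200), still between the fingers. Next I'll work out its pitch.

Run:
```python
from h import *
nrm=np.array([.079,.997,0]);P0=np.array([.352,-.274,.08])
S=lambda u,v:(250+(u+.5)*.375-.5,130+(v+.5)*.375-.5)
for p in[(205,133),(240,162),(275,194),(195,113),(180,105)]:
    o,d=ray("scene",S(*p));q=o+d*((P0-o)@nrm)/(d@nrm);print(p,np.round(q,4))
s=manip.state();print(s["time"],s["tool_pos"])
# project 30deg model
for th in(20,25,30,35):
    t=np.radians(th);d=np.array([-.997*np.cos(t),.079*np.cos(t),-np.sin(t)]);F=np.array([.371,-.2756,.083+.012/np.cos(t)])
    print(th,[np.round((proj("scene",F+d*x)-[250,130])/.375) for x in(-.02,.065,.1,.15)],"tipz",(F+d*.18)[2])
```

```text
(205, 133) [ 0.3154 -0.2711  0.0682]
(240, 162) [ 0.2737 -0.2678  0.0443]
(275, 194) [ 0.2316 -0.2645  0.0167]
(195, 113) [ 0.3288 -0.2722  0.0897]
(180, 105) [ 0.3461 -0.2735  0.0944]
15.15 [ 0.35224455 -0.27418783  0.07341042]
20 [array([142.,  87.]), array([209., 129.]), array([238., 147.]), array([279., 173.])] tipz 0.03420650747109059
25 [array([142.,  86.]), array([207., 132.]), array([234., 152.]), array([273., 180.])] tipz 0.020169247914224017
30 [array([143.,  84.]), array([204., 135.]), array([230., 156.]), array([266., 187.])] tipz 0.006856406460551037
35 [array([144.,  83.]), array([201., 137.]), array([225., 160.]), array([258., 192.])] tipz -0.005594463478050815
```

The pitch is about 30° and the grip is near the handle's middle. Closing.

>>> jog_arm([
  [0,0,0.003,0],
  [0,0,0.003,0],
  [0,0,0.003,0],
  [0,0,0.003,0],
  [0,0,0.003,0],
], fingers=0)

```text
time: 15.57
tool_pos: [0.3524, -0.2746, 0.0708]
tool_rot: [0.0, 0.999, -0.037, -0.0]
contact_force: [-0.6, -1.4, 0.1]
gripper_width: 0.273
```

>>> jog_arm([
  [0,0,0,0],
  [0,0,-0.005,0],
  [0,0,-0.03,0],
  [0,0,-0.07,0],
  [0,0,-0.11,0],
])

```text
time: 15.98
tool_pos: [0.3514, -0.2728, 0.1801]
tool_rot: [-0.002, 0.999, -0.037, -0.001]
contact_force: [-0.4, -0.6, -1.0]
gripper_width: 0.272
```

>>> jog_arm([
  [0,0,-0.04,0],
  [0,0,-0.075,0],
  [0,0,-0.09,0],
  [0,0,-0.09,0],
])

```text
time: 16.32
tool_pos: [0.354, -0.2757, 0.2764]
tool_rot: [0.003, 0.999, -0.037, 0.003]
contact_force: [0.8, -0.1, -0.8]
gripper_width: 0.269
```

Run:
```python
from h import *
s=manip.state();print(s["tool_pos"],s["gripper_width"])
cv2.imwrite("pics/lift_scene.png",cams.grab_frame("scene")[:,:,::-1])
G=s["tool_pos"]+[0,0,.0175]
for th in(20,30,40):
    t=np.radians(th);d=np.array([-.997*np.cos(t),.079*np.cos(t),-np.sin(t)])
    print(th,[np.round(proj("scene",G+d*x)) for x in(-.0425,.0425,.1575)])
tipgo(-75,170,30)
```

```text
[ 0.35400723 -0.27566106  0.27637269] 0.2689288490547605
20 [array([307.,  94.]), array([335., 111.]), array([375., 135.])]
30 [array([308.,  92.]), array([334., 113.]), array([369., 142.])]
40 [array([310.,  90.]), array([332., 115.]), array([361., 148.])]
[0.5451 0.1633 0.2282]
shift mm [ 159.1 -451.2   44.1] turn -101.66 | t 16.37 F [-0.1 -0.2 -1.6] w 0.275
```

>>> jog_arm([
  [0.011,-0.031,0,-6.8],
  [0.022,-0.062,0,-13.6],
  [0.033,-0.093,0,-20.4],
  [0.044,-0.124,0,-27.2],
  [0.055,-0.155,0,-34],
])

```text
time: 16.78
tool_pos: [0.4178, -0.1217, 0.2674]
tool_rot: [-0.002, 0.966, 0.26, -0.002]
contact_force: [0.3, 0.1, -1.2]
gripper_width: 0.276
```

```bash
python3 -c "
from h import *
tipgo(-85,215,30)"
```

```text
[0.5438 0.1732 0.2732]
shift mm [ 256.9 -192.1   -5.6] turn -67.36 | t 16.78 F [ 0.3  0.1 -1.2] w 0.276
```

>>> jog_arm([
  [0.026,-0.019,0,-6.8],
  [0.051,-0.038,0,-13.6],
  [0.077,-0.057,0,-20.4],
  [0.103,-0.077,0,-27.2],
  [0.129,-0.096,0,-34],
])

```text
time: 17.2
tool_pos: [0.4818, 0.0256, 0.2672]
tool_rot: [-0.002, 0.847, 0.531, -0.002]
contact_force: [0.4, -0.3, -0.3]
gripper_width: 0.272
```

```bash
python3 -c "
from h import *
tipgo(-85,215,30)"
```

```text
[0.5438 0.1732 0.2732]
shift mm [159.9  -8.7  -6.2] turn -33.31 | t 17.2 F [ 0.4 -0.3 -0.3] w 0.272
```

>>> jog_arm([
  [0.032,-0.002,0,-6.8],
  [0.064,-0.004,0,-13.6],
  [0.096,-0.005,0,-20.4],
  [0.128,-0.007,0,-27.2],
  [0.16,-0.009,0,-33.3],
])

```text
time: 17.62
tool_pos: [0.5443, 0.1726, 0.2668]
tool_rot: [-0.002, 0.66, 0.751, -0.002]
contact_force: [-0.3, -1.0, -1.0]
gripper_width: 0.273
```

>>> jog_arm([
  [0,0,0,0],
  [0,0,0,0],
  [0,0,0,0],
])

```text
time: 17.87
tool_pos: [0.5443, 0.1708, 0.2679]
tool_rot: [-0.001, 0.662, 0.749, -0.002]
contact_force: [0.5, -0.2, -0.5]
gripper_width: 0.273
```

Run:
```python
from h import *
tipgo(-75,190,30)
s=manip.state();G=s["tool_pos"]+[0,0,.0175];e=np.array([np.sin(a),-np.cos(a)])
for th in(20,30,40):
    t=np.radians(th);d=np.array([*(e*np.cos(t)),-np.sin(t)])
    print(th,[(np.round(proj("scene",G+d*x)),np.round(proj("top",G+d*x))) for x in(-.0425,.0425,.1575)])
cv2.imwrite("pics/p_top.png",cams.grab_frame("top")[:,:,::-1])
asc("scene",150,200,160,216)
i=cv2.imread("pics/p_top.png")
for r in range(140,170): print(r,"".join(ch(p) for p in i[r,170:235]))
```

```text
[0.5451 0.1633 0.2482]
shift mm [-7.5 -0.  19.7] turn -0.39 | t 17.87 F [ 0.5 -0.2 -0.5] w 0.273
20 [(array([144., 187.]), array([123., 156.])), (array([166., 176.]), array([159., 153.])), (array([191., 164.]), array([204., 150.]))]
30 [(array([144., 183.]), array([123., 155.])), (array([166., 180.]), array([159., 154.])), (array([190., 176.]), array([201., 152.]))]
40 [(array([145., 179.]), array([124., 154.])), (array([166., 184.]), array([158., 154.])), (array([188., 188.]), array([197., 154.]))]
150 ######:::#######:::::####::g::ggggg::ggg::::#::ggggggggg
151 ######:gg##########:####:::g::ggg::gggggg::::ggggggggggg
152 ######ggg##############::::::::::gggggggg:::gggggggggggg
153 ######ggg##############::::::::gggggggggg::::ggggggggggg
154 #####:g..:::###########::::::::::g:gggggg::::ggggggggggg
155 ######:gg:::###########:::####:ggg:::::gg::::ggggggggggg
156 #######::#############:::::###:gggggggggg::::ggggggggggg
157 #######:::############::g:::::gggggggggggg::::ggg:gggggg
158 #######g::###########:::::::gggggggggggggg::::g:::::gggg
159 #######:::##########::::::::gggggggggggggg
[... 3854 characters left out ...]

160 ...............................................yyyyyyyyyyyyyyyyyy
161 g..............................................yyyyyyyyyyyyyyyyyy
162 gg.................................g...........yyyyyyyyyyyyyyyyyy
163 gg......................g.gggggggggg...........yyyyyyyyyyyyyyyyyy
164 ggg..................ggggggggggggggg...........gyyyyyyyyyyyyyyyyy
165 ggggg..........ggggggggg:ggggggggggg...........gggyyy:##yyyyyyyyy
166 ggggg.....gggggggggggggggggggggggg.............gggyyyyy:yyyyyyyyy
167 gggggggggggggggggggg:ggggggggg.................gggyyyyyyyyyyyyyyy
168 ggggggggggggggggggg:ggggggggg..................gggyyyyyyyyyyyyyyy
169 ggggggggggggggggg.ggg...........................ggyyggyyyyyyyyyyy
```

```bash
sed -i 's/^PZ=.*/PZ=.0175/' h.py
python3 - <<'E'
from h import *
e=np.array([np.sin(a),-np.cos(a)]);n=np.array([-e[1],e[0]])
o1,d1=ray('scene',(191.5,176));o2,d2=ray('top',(203,152))
t=np.linalg.lstsq(np.c_[d1,-d2],o2-o1,rcond=None)[0];p1=o1+d1*t[0];p2=o2+d2*t[1]
for p in(p1,p2): print(np.round([(p[:2]-O)@e*1e3,(p[:2]-O)@n*1e3,p[2]*1e3],1))
tipgo(-65,159.5,30)
tipgo(-82.5,205,30)
E
```

```text
[-78.   -1.8 204.8]
[-78.4  -0.6 205. ]
[0.5464 0.1534 0.2208]
shift mm [-16.8  -0.3  48.6] turn -0.45 | t 17.97 F [-0.2  0.2 -1. ] w 0.272
[0.5441 0.1708 0.2662]
shift mm [ 0.7 -0.6  3.1] turn -0.45 | t 17.97 F [-0.2  0.2 -1. ] w 0.272
```

>>> jog_arm([
  [0,0.001,0.025,-0.4],
  [0,0.001,0.04,-0.4],
  [-0.006,0.001,0.045,-0.4],
  [-0.013,0.001,0.045,-0.4],
  [-0.013,0.001,0.045,-0.4],
])

```text
time: 18.38
tool_pos: [0.5483, 0.1564, 0.2261]
tool_rot: [0.0, 0.66, 0.751, -0.0]
contact_force: [0.3, 0.2, -0.4]
gripper_width: 0.27
```

>>> jog_arm([
  [0,0,0,0],
  [0,0,0,0],
])

```text
time: 18.55
tool_pos: [0.549, 0.158, 0.2275]
tool_rot: [0.001, 0.66, 0.751, 0.001]
contact_force: [0.5, 0.5, -0.6]
gripper_width: 0.271
```

Run:
```python
from h import *
tipgo(-68.5,162.5,30)
asc("scene",170,204,176,216)
asc("top",145,165,190,232)
e=np.array([np.sin(a),-np.cos(a)])
for p in [(-65,159.5),(-39,144.5)]: print([np.round(proj(c,[*(O+p[0]/1e3*e),p[1]/1e3]),1) for c in("scene","top")])
```

```text
[0.5459 0.1569 0.2238]
shift mm [-0.7 -3.1  3.8] turn -0.02 | t 18.55 F [ 0.5  0.5 -0.6] w 0.271
170 :##########:gggggggggggggggggggggggggggg
171 :#########:ggggggggggggggggggggggggggggg
172 ##########:ggggggggggggggggggggggy::::gg
173 ##########:gggggggggggggggggggggyyyyyygg
174 #########::gggggggggggggggggggggyyyyyBy:
175 ########::::ggggggggggggggggggggByyyyBy#
176 ########::::ggggggggggggggggggggByyyBB##
177 #######:::::ggggggggggggggggggggyByyBy##
178 #######g::::ggggggggggggggg::::::gyByy::
179 ######:g:::#:gggggggggg:gg::::ggggg::::g
180 ######gg::##:gggggggggggggggg:ggggg:::gg
181 ######gg::::ggggggggggggggggggg:gggg::gg
182 #####:ggggggggggggggg:::::gggggg:gggg::g
183 ####:ggggggggggggggg:#####::gggg::ggg:::
184 ###:ggggggggggggggg:#######y:ggg::::::::
185 ##:ggggggggggggg:gg::######B:gg:::::::::
186 #:ggggggggggggggggg::#######y:g:::::::::
187 #ggg:gggggggggggggg::#######y:g::::#::::
188 :ggggggggggg:::::::::#######B:g::::::yyy
189 :ggg::::::::::::::::::######B:g:::yyyyyy
190 :::::::::::::::::::::::#####ygg:yyyyyyyy
191 #::::::::#::#:::#:gggg::::#y:g::yyyyyyyy
192 ###:###:#
[... 860 characters left out ...]
....g.......g..ggggg......yg...gg.....gg..
153 gggggggggggggggggggg.....gyg...gg.....ggg.
154 ggggggggggggggggggg......gyg...gg.....ggg.
155 gggggg..ggg...............yg...ggggggggggg
156 ..........................yygggggggggggggg
157 ..........................yygggggggggg::gg
158 ..........................gyygggg:::::::::
159 ..........................gyyyggyyyyyyyyyy
160 ...........................yyyyyyyyyyyyyyy
161 ...........ggggg...g.......yyyyyyyyyyyyyyy
162 .......gggggggggggggg......yyyyyyyyyyyyyyy
163 ggggggggggggggggggggg......yyyyyyyyyyyyyyy
164 ggggggggggggggggg..........gyyyyyyyyyyyyyy
[array([195.1, 188.4]), array([209.9, 153.9])]
[array([200. , 187.3]), array([219.5, 153.4])]
```

>>> jog_arm([
  [0,-0.003,0.003,0],
  [-0.006,-0.003,0.0065,0],
  [-0.013,-0.003,0.0105,0],
  [-0.0195,-0.003,0.0145,0],
  [-0.026,-0.003,0.018,0],
])

```text
time: 19.07
tool_pos: [0.5484, 0.1313, 0.2069]
tool_rot: [-0.0, 0.66, 0.752, -0.0]
contact_force: [0.1, -0.3, -0.1]
gripper_width: 0.273
```

>>> jog_arm([
  [0,0,0,0],
  [0,0,0,0],
])

```text
time: 19.23
tool_pos: [0.5484, 0.1315, 0.2072]
tool_rot: [-0.0, 0.66, 0.751, -0.0]
contact_force: [-0.5, 0.2, -0.6]
gripper_width: 0.271
```

Run:
```python
from h import *
tipgo(-39-3.5,144.5+3,30)
asc("scene",178,198,180,216)
asc("top",145,162,200,232)
```

```text
[0.5493 0.1311 0.2088]
shift mm [-0.5  0.8 -1.5] turn -0.03 | t 19.23 F [-0.5  0.2 -0.6] w 0.271
178 #gg:########ggggggggggg::::g:gyByy::
179 #:g#########ggggggg:gg::::ggggg::::g
180 ##:########:ggggggggggggg:ggggg:::gg
181 ###########gggggggggggggggg:gggg::gg
182 ##########:gggggg::::::ggggg:gggg::g
183 #########:gggggg:######:gggg::ggg:::
184 #########gggggg:###:###y:gg:::::::::
185 ########:gggggg::::::y##:gg:::::::::
186 #######:ggygggg:::ggg:B#y:g:::::::::
187 ######::ggyygggggggggg:#y:g::::#::::
188 ######g:ggggggggggggg::#B:g::::::yyy
189 #####:ggggggggggg::::::BB:g:::yyyyyy
190 #####::::::::::::::::::Bygg:yyyyyByy
191 ####:::::::::::::::::##::g::yyyyyyyy
192 ###:::::::#:::#:::::::::gg:yyyyy::::
193 ######:##::::::::::gg:::g::yyyyy::::
194 #######::yyyyyyyg::::::::#:yyyyy::::
195 ####:::gyyyyyyyyyy::::::::yByyy:::::
196 ###:ggggyyyyyyyyyyyyyyyyyyyyyyy:::::
197 ###:ggggyyyyyyyyByyyyyyyyyyyyyy::::y
145 yBBBBBBBBBBBBBByyyyyyyyyygyyyyyy
146 g.......gg....yyyyygggggggg:gggg
147 ...............yyygggggggggggggg
148 ...............yyygg:g.....ggg..
149 ...............yyggggg.....ggg..
150 ...............gygggggg.....gg..
151 ......gggg...gggggggggg.....gg..
152 ggggg.gggg....ggggggggg.....gg..
153 ...................gggg.....ggg.
154 .ggggggggggggggggggggggg....ggg.
155 gggggggggggggggggggggggggggggggg
156 gggggggg.......gg::ggggggggggggg
157 ................gygggggggggg::gg
158 ................gyyggg::::::::::
159 ................gyyyg:yyyyyyyyyy
160 ................gyyyyyyyyyyyyyyy
161 .........gg....ggyyyyyyyyyyyyyyy
```

The tip is centred in the mouth in both views and touches nothing. Pushing down along the bore.

>>> jog_arm([
  [-0.0052,0,0.003,0],
  [-0.0104,0,0.006,0],
  [-0.0156,0,0.009,0],
  [-0.0208,0,0.012,0],
  [-0.026,0,0.015,0],
])

```text
time: 19.75
tool_pos: [0.5519, 0.1057, 0.1923]
tool_rot: [-0.0, 0.66, 0.752, -0.0]
contact_force: [-0.3, 0.2, -0.3]
gripper_width: 0.277
```

>>> jog_arm([
  [-0.0044,0,0.0025,0],
  [-0.0088,0,0.005,0],
  [-0.0132,0,0.0075,0],
  [-0.0174,0,0.01,0],
  [-0.0174,0,0.01,0],
])

```text
time: 20.17
tool_pos: [0.5545, 0.0893, 0.183]
tool_rot: [-0.0, 0.66, 0.752, 0.001]
contact_force: [0.4, 2.7, 0.3]
gripper_width: 0.273
```

```bash
python3 -c "
from h import *
u=5;tipgo(u*.866-3.5,122-u*.5+3,30)"
```

```text
[0.5549 0.0881 0.1837]
shift mm [-1.2  0.2 -0.7] turn 0.02 | t 20.17 F [0.4 2.7 0.3] w 0.273
```

>>> jog_arm([
  [-0.0043,0,0.0025,0],
  [-0.0087,0,0.005,0],
  [-0.013,0,0.0075,0],
  [-0.0173,0,0.01,0],
  [-0.0217,0,0.0125,0],
])

```text
time: 20.58
tool_pos: [0.5572, 0.0673, 0.1703]
tool_rot: [0.0, 0.659, 0.752, -0.0]
contact_force: [0.6, 0.0, -1.0]
gripper_width: 0.271
```

>>> jog_arm([
  [-0.0043,0,0.0025,0],
  [-0.0087,0,0.005,0],
  [-0.013,0,0.0075,0],
  [-0.0173,0,0.01,0],
  [-0.0173,0,0.01,0],
])

```text
time: 21.0
tool_pos: [0.5589, 0.0494, 0.1593]
tool_rot: [-0.0, 0.66, 0.751, -0.001]
contact_force: [0.7, 0.2, -1.6]
gripper_width: 0.271
```

Run:
```python
from h import *
u=47;tipgo(u*.866-3.5,122-u*.5+3,30)
f=cams.grab_frame("scene")[:,:,::-1];cv2.imwrite("pics/push_s.png",f);cv2.imwrite("pics/push_t.png",cams.grab_frame("top")[:,:,::-1])
asc("top",138,172,230,290)
```

```text
[0.5596 0.0521 0.1628]
shift mm [ 2.6  1.  -3.4] turn -0.03 | t 21.0 F [ 0.7  0.2 -1.6] w 0.271
138 gggggggggggggggggggggggggggggggggggggg::::::##########:ggggg
139 ggggggggggggggggggggggg:::gggggg:::g::###########:::##:gyyyy
140 yyyyyyyyyyyyyyyyyyyy:::::#:ggg:##########:::::::::g:##:gByyy
141 BBBBBBBBBBBBBBByg::::::::###########::::::ggggggggg::#::BByy
142 yyyyyyyyyyyyyyy:::##########:::::::::ggggggggggggggg:##:BByy
143 yyyyyyyyyyyyyyy:#######::::::ggggggggggggggggggggggg::#:yBBy
144 yyyyyyyyyyyyyyy:::::::::gggggggggggggggggggggggggggg::#:yyyB
145 yyyygggyyyyyyygggggggggggggggggggggggggggggggggggggg:::ggg..
146 gggggggggggggggyyygggggggggggggggggggggggggggyggggggg::g....
147 gggggggggg.ggyyyyygggggggggggggggggggBBBBBBBByBggggggg::g...
148 .......ggg..gyyy::gggggggggggBBBBBByyyyyyyyyyyyBggggg:##g...
149 .......ggg..yyyB::ggggggggggByyyyyyyyyyyyyyyyyyyggggg:##g...
150 .......ggg.gyByyy:ygggggggg:Byyyyyyyyyyyyyyyyyyyggggg::#g...
151 .......ggg.gyBByByygggggggggByyyyyyyyyyyyyyyyyyyggggg::#g...
152 g.......gg..gyyyyyggggggggggyyyyyyyyyyyyyyyyyyyygggggg:#g...
153 ggggggggggggggggggggggggg
[... 505 characters left out ...]
yyyyyyyy:ggggggggggggggggggggggggggggg:::gg::##:..
162 yyyyyyyyyyyyyyyyy:ggggggggggggggggggggggg:::::g::####:yyyy..
163 yyyyyyyyyyyyyyyyy:gggggggggg:::gggg:::gg::#####:yyy::gyyy...
164 yyyyyyyyy##yyyyyygggg:::gggg:::::g::####::yyy:gggy..........
165 yyyyyyyyyyyyyyyyygggg::::::::#####::yy:::gy.................
166 yyyyyyyyyyyyy..yyy:::::####::y::::gg..g.....................
167 yyyyyyyyyyyyy.yyyy####:yy:::ggg.............................
168 yyyyyyyyyyyyyyyyyy:::gg.....................................
169 yyyyyyyyyyyyyyyyy...........................................
170 yyyyyyyyyyy.................................................
171 yyyy..g.....................................................
```

The plug lies in the tray (top view cols 258–277, rows 147–155). Drawing the rod back along the bore.

>>> jog_arm([
  [0.0104,0,-0.006,0],
  [0.0225,0,-0.013,0],
  [0.0346,0,-0.02,0],
  [0.0468,0,-0.027,0],
  [0.059,0,-0.034,0],
])

```text
time: 21.57
tool_pos: [0.5516, 0.1108, 0.1958]
tool_rot: [0.0, 0.659, 0.752, 0.001]
contact_force: [-0.2, -0.1, -0.5]
gripper_width: 0.271
```

>>> jog_arm([
  [0.013,0,-0.0075,0],
  [0.026,0,-0.015,0],
  [0.039,0,-0.0225,0],
  [0.052,0,-0.03,0],
  [0.065,0,-0.0375,0],
])

```text
time: 21.98
tool_pos: [0.5429, 0.1748, 0.2326]
tool_rot: [0.0, 0.659, 0.752, 0.0]
contact_force: [0.6, 0.4, -1.5]
gripper_width: 0.272
```

>>> jog_arm([
  [0.02,0,-0.02,0],
  [0.03,0,-0.04,0],
  [0.03,0,-0.04,0],
])

```text
time: 22.23
tool_pos: [0.5408, 0.2059, 0.2772]
tool_rot: [0.002, 0.659, 0.753, 0.003]
contact_force: [0.5, 0.2, -0.2]
gripper_width: 0.27
```

Run:
```python
from h import *
er=np.array([-.079,-.997]);H=np.array([.4003,-.180]);go([*H,.27],1.492)
asc("top",146,158,240,290)
```

```text
shift mm [-363.8 -190.5    5.2] turn 12.14 | t 22.23 F [ 0.5  0.2 -0.2] w 0.27
146 gggggyyyggggggggggggggggggggggggggggggggggg::g....
147 gggyyyyygggggggggggggggggggggggg:BBBBgggggg:::g...
148 .ggByy::ggggggggggggggggBBBBBBBBBByyBBggggg:##g...
149 .gyyyB::gg::gggggggBBByyyyyyyyyyyyyyyBggggg:##g...
150 .gyByyy:ygg:ggggggByyyyyyyyyyyyyyyyyyyggggg::#g...
151 ..yByyByygggggggg:Byyyyyyyyyyyyyyyyyyyggggg::#g...
152 ..gyyyByggggggggg:Byyyyyyyyyyyyyyyyyyygggggg:#:...
153 ...ggggggggggggggg:yyyyyyyyyyyyyyyyyyB:ggggg:#:g..
154 ggggggggggggg:::gg:ByyyyyyyyyyyBBBBBBB:ggggg:##g..
155 gggggggggg::g:g:gg:BBBBBBBBBBBBBBBBy::gggggg:##g..
156 gggggggggg:::ggggg:yBBBBBBB:::::::::gggggggg::#g..
157 ::::::::::gggggggg::::::::::::gggggggggggggg::#g..
```

>>> jog_arm([
  [-0.036,-0.019,0,4],
  [-0.073,-0.038,0,8],
  [-0.109,-0.057,0,12.1],
  [-0.145,-0.076,0,12.1],
  [-0.18,-0.095,0,12.1],
])

```text
time: 22.7
tool_pos: [0.4669, 0.0104, 0.2699]
tool_rot: [-0.001, 0.735, 0.678, -0.001]
contact_force: [1.8, -0.7, -1.8]
gripper_width: 0.274
```

```bash
python3 -c "
from h import *
go([.4003,-.1765,.27],1.492)"
```

```text
shift mm [-191.6  -51.2    0.2] turn -0.13 | t 22.7 F [ 1.8 -0.7 -1.8] w 0.274
```

>>> jog_arm([
  [-0.038,-0.01,0,0],
  [-0.076,-0.02,0,0],
  [-0.114,-0.03,0,0],
  [-0.152,-0.041,0,0],
  [-0.19,-0.051,0,0],
])

```text
time: 23.12
tool_pos: [0.4005, -0.1747, 0.2702]
tool_rot: [-0.001, 0.735, 0.678, -0.0]
contact_force: [1.4, -0.3, -1.0]
gripper_width: 0.273
```

>>> jog_arm([
  [0,0,0.04,0],
  [0,0,0.08,0],
  [0,0,0.12,0],
  [0,0,0.12,0],
  [0,0,0.12,0],
])

```text
time: 23.53
tool_pos: [0.3999, -0.172, 0.1484]
tool_rot: [-0.004, 0.735, 0.678, -0.001]
contact_force: [-0.1, 0.3, 0.1]
gripper_width: 0.268
```

Run:
```python
from h import *
go([.4003,-.1765,.104],1.492)
s=manip.state();G=s["tool_pos"]+[0,0,.0175];er=np.array([-.079,-.997])
t=np.radians(30);d=np.array([*(er*np.cos(t)),-np.sin(t)])
print([np.round(proj("scene",G+d*x),1) for x in(-.04,.05,.1,.161)])
print([np.round(proj("top",G+d*x),1) for x in(.05,.1,.161)])
asc("scene",160,215,270,330)
i=cams.grab_frame("top")[:,:,::-1]
for r in range(195,230): print(r,"".join(ch(p) for p in i[r,270:340]))
```

```text
shift mm [-4.7  1.1 44.4] turn -0.16 | t 23.53 F [-0.1  0.3  0.1] w 0.268
[array([282. , 161.4]), array([294.1, 161.6]), array([300.1, 161.8]), array([306.8, 161.9])]
[array([293.3, 212.2]), array([307.1, 213.1]), array([322.9, 214.1])]
160 ::g.....:BBBBBBBBByy#::#####:ggggg.........................g
161 ::g.....:BBBBBBBByyy#::#####:gggggggg.....................gg
162 ::g.....gBBBBBBBByyy:::#####:::::gggggg...................gg
163 gg......gBBBBBBBByy::::######:::::::::g...................gg
164 g........yBBBBBBByy##::######:#:::::::g..................ggg
165 ..........:yyyBBy:y:#::######::::ggggg...................ggg
166 ..........g::g.ggg::#::###:y:::gg........................ggg
167 ...........gg.....g:#::###yyygggg........................ggg
168 ..................g::::##:yyy:ggg.........................gg
169 ..................g:::::::yyygggg.......yy.................g
170 ..................g:::::g:yyy:ggg......yyy..................
171 ..................ggggggg:yyy:ggg.....yyyy..................
172 ..................ggggggg:yy::ggg....yyyy...................
173 ..............
[... 4636 characters left out ...]
BBBBBBB#g................
221 gggg:####BBBBBBBBBBBBBBBBBBBBBBBBBBBByBB#BBBBBBBBBB::g................
222 ggggg:#####BBBBBBBBBBBBBBBBBBBBBBBBBBBB##BBBBBBBBBB::.................
223 ggggg:#######BBBBBBBBBBBBBBBBBBBBBBBBB##BBBBBBBBBB::g.................
224 ggggg:#########BBBBBBBBBBBBBBBBBBBBBB###BBBBBBBBBB#:..................
225 ggggg:##########BBBBBBBBBBBBBBBBBBBBB##BBBBBBBBBB::g..................
226 gggggg#############BBBBBBBBBBBBBBBBB###BBBBBBBBBB#g...................
227 gggggg#############BBBBBBBBBBBBBBBB###BBBBBBBBBB#:g...................
228 gggggg######:#########BBBBBBBBBBBB###BBBBBBBBBB::g....................
229 gggggg:####:###:gg:####BBBBBBBBBBB###BBBBBBBBBB#g.....................
```

>>> jog_arm([
  [-0.004,0,0.015,0],
  [-0.004,0,0.028,0],
  [-0.004,0,0.036,0],
  [-0.004,0,0.04,0],
  [-0.004,0,0.044,0],
])

```text
time: 24.05
tool_pos: [0.403, -0.1775, 0.1093]
tool_rot: [0.001, 0.735, 0.678, 0.0]
contact_force: [-1.7, 1.4, 0.4]
gripper_width: 0.27
```

>>> jog_arm([
  [0,0,0.003,0],
  [0,0,0.006,0],
  [0,0,0.006,0],
])

```text
time: 24.3
tool_pos: [0.4031, -0.1781, 0.103]
tool_rot: [0.002, 0.735, 0.678, -0.0]
contact_force: [0.5, -1.5, 3.8]
gripper_width: 0.272
```

>>> jog_arm([
  [0,0.001,0.003,0],
  [0,0.001,0.006,0],
  [0,0.001,0.009,0],
  [0,0.001,0.012,0],
  [0,0.001,0.012,0],
])

```text
time: 24.72
tool_pos: [0.4032, -0.1773, 0.0894]
tool_rot: [0.0, 0.735, 0.678, -0.0]
contact_force: [-0.7, -1.0, 3.5]
gripper_width: 0.273
```

>>> jog_arm([
  [0,-0.002,0.005,0],
  [0,-0.002,0.01,0],
  [0,-0.002,0.015,0],
  [0,-0.002,0.02,0],
  [0,-0.002,0.025,0],
])

```text
time: 25.13
tool_pos: [0.4012, -0.1768, 0.0644]
tool_rot: [0.0, 0.735, 0.678, 0.0]
contact_force: [-0.3, 2.4, 5.3]
gripper_width: 0.273
```

```bash
python3 -c "
from h import *
go([.4003,-.1765,.0445],1.492)"
```

```text
shift mm [ 0.2 -1.  19.9] turn -0.1 | t 25.13 F [-0.3  2.4  5.3] w 0.273
```

>>> jog_arm([
  [0,-0.001,0.005,0],
  [0,-0.001,0.01,0],
  [0,-0.001,0.014,0],
  [0,-0.001,0.017,0],
  [0,-0.001,0.019,0],
])

```text
time: 25.55
tool_pos: [0.3997, -0.1765, 0.0451]
tool_rot: [-0.001, 0.735, 0.678, 0.0]
contact_force: [0.0, 3.4, 4.9]
gripper_width: 0.272
```

>>> jog_arm([
  [0,0,0,0],
  [0,0,0,0],
])

```text
time: 25.72
tool_pos: [0.3997, -0.1765, 0.0454]
tool_rot: [-0.001, 0.735, 0.678, -0.0]
contact_force: [0.7, 1.4, 2.7]
gripper_width: 0.273
```

Run:
```python
from h import *
go([.4003,-.1765,.0445],1.492)
i=cams.grab_frame("top")[:,:,::-1];cv2.imwrite("pics/r_top.png",i);cv2.imwrite("pics/r_s.png",cams.grab_frame("scene")[:,:,::-1])
r0=cv2.imread("pics/top0.png")
for r in range(204,222): print(r,"".join(ch(p) for p in r0[r,296:334]),"".join(ch(p) for p in i[r,296:334]))
```

```text
shift mm [0.1 0.6 0.9] turn -0.11 | t 25.72 F [0.7 1.4 2.7] w 0.273
204 ...................................... BBBBBBBB##B:g.........................
205 yyyyyyyyy.gg...yyyy................... BBBBBBBBBB##B:g:yyy...................
206 yyyyyyyyyyyByyyyyyy................... BBBBBBBBBBBB#####BBg..................
207 yyyyyyyyyyyyyyyyyyy................... BBBBBBBBBBBBB######:g.................
208 yyyyyyyyyyyy#yyyyyy................... BBBBBBBBBBBBB###BB##:.................
209 yyyyyyyyyyyy:yyyyy.................... BBBBBBBBBBBBB###BBB#Bg................
210 ggggggggyygg:yyyy..................... BBBBBBBBBBBB###BBBBBBg................
211 ...........ggggggg.g.................. BBBBBBBBBBBB##BBBBBBBgggg.............
212 .......................gggggggg....... BBBBBBBBBBBB##BBBBBBBg..g.....gggg....
213 ...................................... yBBBBBBBBBB##BBBBBBBg.................
214 gggggg................................ yyBBBBBBBBB##BBBBBBBg.................
215 yyyyyyyggggggggggg.................... yyyyBBBBBB##BBBBBBBBgggggggg..........
216 yyyyyyyyyyy:yyyyyggggggggggggg...g.... yyyyyyBBBB#BBBBBBBBBg...gggggg........
217 yyyyyyyyyyyyyyyyy.........g........... yyyyyyyBB##BBBBBBBB:..................
218 yyyyyyyyyyyyyyyyyy.................... yyyyyyyBB#BBBBBBBBBg..................
219 yyyyyyyyyyByyyyyyy.................... BByyyyyB##BBBBBBBB:g..................
220 ..yyyyyyyyyyyyyyyy.................... BBByyyBB#BBBBBBBBB:g..................
221 ........ggg...yyyyy................... BBBBBBB##BBBBBBBB:g...................
```

>>> jog_arm([
  [0,0,0.002,0],
  [0,0,0.002,0],
])

```text
time: 25.98
tool_pos: [0.4, -0.1769, 0.0437]
tool_rot: [-0.0, 0.735, 0.678, -0.0]
contact_force: [0.1, 1.7, 4.0]
gripper_width: 0.269
```

>>> jog_arm([
  [0,0,0,0],
  [0,0,0,0],
  [0,0,0,0],
  [0,0,0,0],
  [0,0,0,0],
], fingers=0.6)

```text
time: 26.4
tool_pos: [0.3998, -0.1767, 0.0435]
tool_rot: [-0.0, 0.735, 0.678, -0.0]
contact_force: [0.3, 0.1, -0.1]
gripper_width: 0.599
```

>>> jog_arm([
  [0,0,-0.03,0],
  [0,0,-0.07,0],
  [0,0,-0.11,0],
  [0,0,-0.15,0],
  [0,0,-0.16,0],
])

```text
time: 26.82
tool_pos: [0.4028, -0.1787, 0.2116]
tool_rot: [0.006, 0.735, 0.678, 0.001]
contact_force: [1.1, -0.7, 1.9]
gripper_width: 0.597
```

>>> jog_arm([
  [0.04,0,0,0],
  [0.08,0,0,0],
  [0.12,0,0,0],
  [0.16,0,0,0],
  [0.2,0,0,0],
], fingers=0)

```text
time: 27.23
tool_pos: [0.4158, 0.0242, 0.2036]
tool_rot: [0.0, 0.735, 0.678, 0.0]
contact_force: [0.2, -0.7, 0.7]
gripper_width: 0.005
```

Run:
```python
from h import *
s=manip.state();print(s["time"],s["tool_pos"])
A={n:cams.grab_frame(n)[:,:,::-1] for n in("top","scene")}
for n in A: cv2.imwrite(f"pics/rel_{n}.png",A[n])
t0=cv2.imread("pics/top0.png");s0=cv2.imread("pics/scene0.png")
for nm,a_,b_,(r0,r1,c0,c1) in[("top",t0,A["top"],(200,225,255,335)),("scene",s0,A["scene"],(160,215,265,320))]:
    d=cv2.absdiff(a_,b_)[r0:r1,c0:c1].max(2);print(nm,"diff px>30",(d>30).sum())
    # sub-pixel shift along rows near tip
    sh=cv2.phaseCorrelate(cv2.cvtColor(a_[r0:r1,c0:c1].copy(),6).astype('f4'),cv2.cvtColor(b_[r0:r1,c0:c1].copy(),6).astype('f4'));print(sh)
big=[cv2.resize(i[200:225,255:335],(640,200),interpolation=cv2.INTER_CUBIC) for i in(t0,A["top"])]
bs=np.hstack([cv2.resize(i[155:215,265:345],(320,200),interpolation=cv2.INTER_CUBIC) for i in(s0,A["scene"])])
cv2.imwrite("pics/rel.png",np.vstack([*big,bs]))
for k in(t0,A["top"]): print([int(v) for v in k[212:216,318:334].mean((0,2))])
for k in(t0,A["top"]): print([int(v[2])-int(v[0]) for v in k[210:214,270:300].mean(0)])
```

```text
27.2333 [0.41581381 0.02415435 0.2035993 ]
top diff px>30 36
((0.31812280899538337, 0.283671981247668), 1.0664290409088135)
scene diff px>30 206
((-0.15822672684110373, -0.21112080806780043), 0.7494004906548394)
[171, 169, 169, 169, 167, 164, 164, 165, 166, 166, 165, 164, 175, 189, 192, 192]
[167, 167, 170, 170, 170, 171, 171, 171, 170, 170, 169, 168, 165, 169, 186, 194]
[66, 66, 67, 68, 69, 72, 76, 78, 77, 77, 77, 77, 76, 76, 76, 77, 75, 74, 75, 76, 76, 75, 73, 47, 5, 6, 9, 10, 11, 12]
[80, 77, 70, 66, 67, 70, 72, 75, 77, 77, 77, 77, 77, 76, 76, 76, 76, 76, 76, 75, 76, 75, 75, 76, 60, 8, 3, 7, 9, 9]
```

View pics/rel.png

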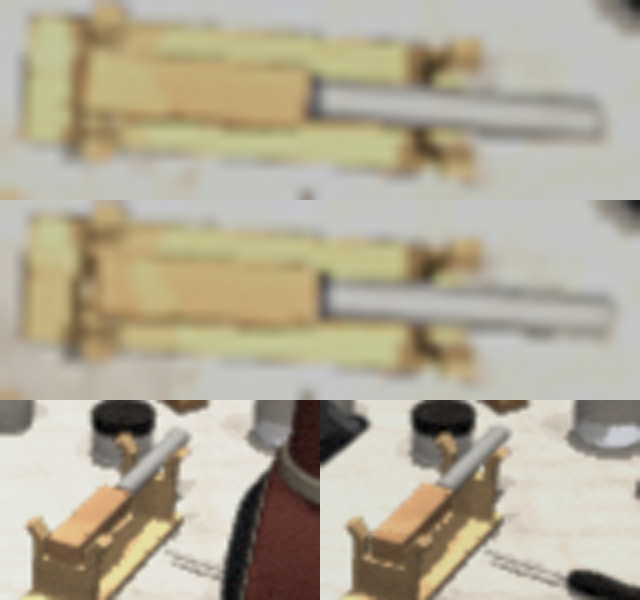

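The rod lies level in the rest but about 1.2 px (roughly 3.7 mm) too far towards its tip. I'll grip it again and draw it back.

>>> jog_arm([
  [-0.04,0,0,0],
  [-0.08,0,0,0],
  [-0.12,0,0,0],
  [-0.16,0,0,0],
  [-0.2,0,0,0],
], fingers=0.7)

```text
time: 27.75
tool_pos: [0.3992, -0.1792, 0.2036]
tool_rot: [0.0, 0.735, 0.678, -0.0]
contact_force: [0.4, 0.5, -0.1]
gripper_width: 0.695
```

```bash
python3 -c "
from h import *
go([.4,-.1767,.0435],1.492)"
```

```text
shift mm [  2.6   0.6 160.1] turn -0.12 | t 27.75 F [ 0.4  0.5 -0.1] w 0.695
```

>>> jog_arm([
  [0.002,0,0.04,0],
  [0.002,0,0.08,0],
  [0.002,0,0.12,0],
  [0.002,0,0.145,0],
  [0.002,0,0.16,0],
])

```text
time: 28.17
tool_pos: [0.397, -0.1741, 0.0392]
tool_rot: [-0.003, 0.736, 0.677, -0.001]
contact_force: [-0.5, -0.3, 0.3]
gripper_width: 0.7
```

>>> jog_arm([
  [0,0,0,0],
  [0,0,0,0],
  [0,0,0,0],
  [0,0,0,0],
  [0,0,0,0],
], fingers=0)

```text
time: 28.58
tool_pos: [0.4012, -0.1756, 0.0454]
tool_rot: [0.001, 0.735, 0.678, 0.0]
contact_force: [0.1, -1.0, -1.0]
gripper_width: 0.266
```

>>> jog_arm([
  [0.001,0,0,0],
  [0.002,0,0,0],
  [0.003,0,0,0],
  [0.0037,0,0,0],
  [0.0037,0,0,0],
])

```text
time: 29.0
tool_pos: [0.4016, -0.172, 0.0452]
tool_rot: [0.002, 0.735, 0.678, 0.0]
contact_force: [-0.6, -2.6, 5.8]
gripper_width: 0.273
```

>>> jog_arm([
  [0,0,0,0],
  [0,0,0,0],
  [0,0,0,0],
  [0,0,0,0],
  [0,0,0,0],
], fingers=0.6)

```text
time: 29.42
tool_pos: [0.4001, -0.1708, 0.0433]
tool_rot: [-0.001, 0.735, 0.678, -0.0]
contact_force: [-0.8, -0.4, -0.7]
gripper_width: 0.602
```

>>> jog_arm([
  [0,0,-0.03,0],
  [0,0,-0.07,0],
  [0,0,-0.11,0],
  [0,0,-0.15,0],
  [0,0,-0.16,0],
])

```text
time: 29.83
tool_pos: [0.4032, -0.1728, 0.2114]
tool_rot: [0.006, 0.735, 0.678, 0.002]
contact_force: [0.4, -0.5, 1.1]
gripper_width: 0.603
```

>>> jog_arm([
  [0.04,0,0,0],
  [0.08,0,0,0],
  [0.12,0,0,0],
  [0.16,0,0,0],
  [0.2,0,0,0],
], fingers=0)

```text
time: 30.25
tool_pos: [0.4162, 0.0299, 0.2034]
tool_rot: [0.0, 0.735, 0.678, 0.0]
contact_force: [0.9, -0.4, -0.6]
gripper_width: 0.002
```

Run:
```python
from h import *
s=manip.state();print(s["time"],s["tool_pos"])
A=cams.grab_frame("top")[:,:,::-1];t0=cv2.imread("pics/top0.png")
for k in(t0,A): print([int(v) for v in k[212:216,318:334].mean((0,2))],[int(v[2])-int(v[0]) for v in k[210:214,288:300].mean(0)])
for k in(t0,A): print([int(v) for v in k[203:222,310].mean(1)],[int(v) for v in k[203:222,280].mean(1)])
S=cams.grab_frame("scene")[:,:,::-1];cv2.imwrite("pics/rel2_s.png",S)
for nm,p in[("plate",[.4045,.182,.114])]: print(proj("scene",p),proj("top",p))
for r in range(252,310,1): print(r,"".join(ch(p) for p in S[r,200:258]))
```

```text
30.25 [0.4161719  0.02992708 0.20343151]
[171, 169, 169, 169, 167, 164, 164, 165, 166, 166, 165, 164, 175, 189, 192, 192] [75, 76, 76, 75, 73, 47, 5, 6, 9, 10, 11, 12]
[168, 168, 168, 168, 168, 170, 170, 169, 169, 170, 170, 164, 174, 190, 194, 195] [75, 76, 75, 76, 73, 44, 4, 4, 6, 6, 6, 5]
[188, 183, 163, 120, 86, 99, 143, 152, 139, 172, 185, 175, 139, 142, 156, 122, 103, 125, 153] [167, 172, 174, 164, 153, 161, 162, 161, 159, 159, 158, 140, 140, 171, 177, 174, 180, 189, 189]
[192, 185, 165, 125, 89, 100, 128, 149, 164, 186, 184, 155, 154, 175, 161, 123, 105, 127, 155] [168, 175, 176, 163, 155, 165, 163, 162, 161, 159, 157, 137, 146, 178, 180, 176, 181, 191, 192]
[222.69998464 268.94706843] [155.58413394 211.81171425]
252 ........................................gggggggggggggggggg
253 ........................................gggggggggggggggggy
254 ........................................gggggggggggggggggg
255 .............................g.g........gggggggggggggggggg
256 ............................ggggg.......gggggggggggggggggg
257 ...........................ggggggggg....gggggggggggg
[... 2582 characters left out ...]
....ggg
299 ...........g:::####::::::::::::::::::::::###:::g.........g
300 ........gg.g:::::#::###:::#::::::::::::::##:::g...........
301 ........g:::::::::::::#:#####::::::::::::##:::g...........
302 ........g:::::::::::::::##########:::::::#::::g...........
303 .........ggggg::::::###::#####:::::######:::::............
304 ..............gggg::::#######::::::::::#:ggg::............
305 ..................gg:::::::###:##::::::::g..gg............
306 ..................ggggggg::::::##::::::::g.gg.............
307 ..................gggggggggggg::::g:::::::::g.............
308 ..................gggggggggggggggg.ggg:g::::g.............
309 .................ggggggggggggggggg......gggg..............
```

The rod's ends match the first picture to within a fraction of a pixel. Next is the lever. I'll push on the plate's +y side with shut fingers.

Run:
```python
from h import *
go([.3998,.2257,.2],1.72)
```

```text
shift mm [191.  -30.1   3.6] turn -12.66 | t 30.35 F [-1.  -0.3 -0.4] w 0.002
```

>>> jog_arm([
  [0.038,-0.006,0,-4],
  [0.076,-0.012,0,-8],
  [0.114,-0.018,0,-12.7],
  [0.152,-0.024,0,-12.7],
  [0.191,-0.03,0,-12.7],
])

```text
time: 30.77
tool_pos: [0.4018, 0.2219, 0.2034]
tool_rot: [0.0, 0.656, 0.755, -0.0]
contact_force: [0.8, -0.4, 0.6]
gripper_width: 0.001
```

>>> jog_arm([
  [0,0,0.03,0],
  [0,0,0.06,0],
  [0,0,0.085,0],
  [0,0,0.09,0],
  [0,0,0.09,0],
])

```text
time: 31.18
tool_pos: [0.4005, 0.2198, 0.1112]
tool_rot: [-0.001, 0.656, 0.755, -0.003]
contact_force: [-0.2, 0.9, 0.0]
gripper_width: -0.0
```

Run:
```python
from h import *
c=np.array([.411,.1515]);y=np.array([-.149,.989])
go([*(c+y*.055),.11],1.72);go([*(c-y*.013),.11],1.72)
S=cams.grab_frame("scene")[:,:,::-1]
for r in range(250,285,1): print(r,"".join(ch(p) for p in S[r,190:258]))
```

```text
shift mm [-14.1   0.4   1.2] turn -0.5 | t 31.18 F [-0.2  0.9  0. ] w -0.0
shift mm [-82.1   1.    1.3] turn -0.5 | t 31.18 F [-0.2  0.9  0. ] w -0.0
250 ###########################################::g......................
251 ###########################################:::g.....................
252 ###########################################::::g..g::g..............
253 ###########################################::::::::###:g............
254 #############################################:::::::###:............
255 #######################################:g:####:::::::##:gg..........
256 ######################################:..g#####:::::::#:ggggggg.....
257 #####::##############################g...g######::::::::gggggggggggg
258 #####g.g############################g....:#######::::::ggggggggggggg
259 #####g..g#########################:g....g:###########::ggggggggggggg
260 #####:...:#######################:.....g:#::#########::ggggggggggggg
261 ######:..:#######################g....g:##::#########::::gg:gggggggg
262 :######:g#######################:....g####::########:...ggg:::g::ggg
2
[... 904 characters left out ...]
#############::gggggg:gggggg...............
276 .................:#:::#:::#######:::#:::ggggg::::gggggg.............
277 .................:#:::#:::#######:gg::::gggg:::::ggggggg............
278 .................:#:::#:::#######:gg:::::..g::::#gggggg:............
279 .................g##::#::::######:gg:::::g.g:::#:gggggg:g...........
280 .................g##::#::::######::::::::gg::::#:ggggg::g...........
281 .................g##::##:::######::::::::gg::::#:ggggg::g...........
282 ..................::::##:::######g::::::::::::##:ggggg:#g...........
283 ..................ggg::#:::####::ggg::::::::###:ggggg:#::g..........
284 ....................g::#:::###:ggggg:::::gg:###:ggggg:#::gggg.......
```

Aligned. I'll push in steps along −tool x and watch the force.

>>> jog_arm([
  [-0.014,0,0.001,0],
  [-0.024,0,0.001,0],
  [-0.034,0,0.001,0],
  [-0.044,0,0.001,0],
  [-0.054,0,0.001,0],
])

```text
time: 31.65
tool_pos: [0.4108, 0.1669, 0.1143]
tool_rot: [0.001, 0.656, 0.755, 0.001]
contact_force: [0.1, 3.1, 0.5]
gripper_width: -0.002
```

>>> jog_arm([
  [-0.008,0,0,0],
  [-0.016,0,0,0],
  [-0.022,0,0,0],
  [-0.027,0,0,0],
  [-0.027,0,0,0],
])

```text
time: 32.07
tool_pos: [0.413, 0.1401, 0.1123]
tool_rot: [-0.001, 0.656, 0.755, -0.001]
contact_force: [-1.6, 3.1, 0.4]
gripper_width: 0.003
```

>>> jog_arm([
  [-0.002,0,0,0],
  [-0.004,0,0,0],
  [-0.006,0,0,0],
  [-0.006,0,0,0],
])

```text
time: 32.4
tool_pos: [0.4135, 0.137, 0.1123]
tool_rot: [-0.003, 0.656, 0.755, 0.002]
contact_force: [-1.7, 11.5, -0.4]
gripper_width: -0.003
```

The force jumped to 11.5 N with little more travel, so the lever is at its stop. I'll press slightly more, then back off and let it return.

>>> jog_arm([
  [-0.002,0,0,0],
  [-0.002,0,0,0],
  [-0.002,0,0,0],
])

```text
time: 32.65
tool_pos: [0.4135, 0.1366, 0.1122]
tool_rot: [-0.004, 0.655, 0.755, 0.003]
contact_force: [-2.5, 17.8, -2.3]
gripper_width: -0.001
```

>>> jog_arm([
  [0.015,0,0,0],
  [0.035,0,0,0],
  [0.055,0,0,0],
  [0.075,0,0,0],
  [0.095,0,0,0],
])

```text
time: 33.07
tool_pos: [0.4011, 0.2271, 0.1126]
tool_rot: [0.001, 0.655, 0.755, -0.001]
contact_force: [0.1, 0.3, 0.5]
gripper_width: -0.002
```

>>> jog_arm([
  [0.02,0,0,0],
  [0.02,0,-0.035,0],
  [0.02,0,-0.07,0],
  [0.02,0,-0.1,0],
  [0.02,0,-0.1,0],
])

```text
time: 33.48
tool_pos: [0.402, 0.2477, 0.2205]
tool_rot: [0.004, 0.655, 0.755, 0.005]
contact_force: [0.6, 1.1, 0.9]
gripper_width: -0.001
```

>>> jog_arm([
  [0,-0.04,0,0],
  [0,-0.08,0,0],
  [0,-0.08,0,0],
  [0,-0.08,0,0],
])

```text
time: 33.82
tool_pos: [0.3181, 0.2348, 0.2122]
tool_rot: [0.001, 0.655, 0.756, 0.0]
contact_force: [0.5, -0.2, 0.6]
gripper_width: 0.002
```

Run:
```python
from h import *
s=manip.state();print(s["time"],s["tool_pos"],s["contact_force"])
s0=cv2.imread("pics/scene0.png");t0=cv2.imread("pics/top0.png")
S=cams.grab_frame("scene")[:,:,::-1];T=cams.grab_frame("top")[:,:,::-1]
f=lambda i,r0,r1,c0,c1:(lambda m:(m.sum(),np.round(np.argwhere(m).mean(0)+[r0,c0],1)))(i[r0:r1,c0:c1].mean(2)<45)
print("plate scene",f(s0,264,276,210,235),f(S,264,276,210,235))
print("plate top",f(t0,203,222,148,163),f(T,203,222,148,163))
for n,b in dict(jar=(180,205,325,352),glue=(148,170,333,358),block=(194,218,203,240),tape=(148,182,135,172),tray_plug=(138,170,245,290),rest=(200,225,255,335)).items():
    r0,r1,c0,c1=b;d=cv2.absdiff(t0,T)[r0:r1,c0:c1].max(2);print(n,(d>40).sum(),d.size)
for n,b in dict(jar=(150,172,285,305),glue=(122,166,256,276),block=(228,266,238,272),tape=(270,310,135,185)).items():
    r0,r1,c0,c1=b;d=cv2.absdiff(s0,S)[r0:r1,c0:c1].max(2);print("S",n,(d>40).sum(),d.size)
```

```text
33.8167 [0.31812289 0.23481208 0.21216296] [ 0.45287628 -0.20758718  0.63048437]
plate scene (np.int64(74), array([270., 223.])) (np.int64(74), array([270.1, 223.1]))
plate top (np.int64(55), array([211.5, 155.8])) (np.int64(58), array([211.6, 155.8]))
jar 0 675
glue 0 550
block 0 888
tape 0 1258
tray_plug 156 1440
rest 2 2000
S jar 235 440
S glue 732 880
S block 1053 1292
S tape 0 2000
```

```bash
python3 -c "
from plant import manip
print(manip.job_done(), manip.state()['time'])"
```

```text
the job is handed in; nothing more can be done
the job is handed in; nothing more can be done
```

The job is done and handed in at about 34 s of robot time, well under the 64 s limit.

**What I did:** I pushed the plug out with the rod, laid the rod back in its rest and worked the tally lever once. The tool cannot tilt, so I first tried entering the pipe with the rod level and swinging the handle up. That failed three times:
- The rod did not turn in the grip.
- On the second and third tries the rod pushed the plug part of the way.
- In the last try the pictures showed the shaft passing through the pipe's upper rim, which a real pipe would not allow.

I then leaned the rod on the rest's front fork with its tip on the table and gripped it again at about 30°. From there it went down the bore axis with under 3 N measured at the end of each move.

**Last checks:**
- **Plug:** it lies in the catch tray in the top view.
- **Rod:** it lies level in the rest. I set it down about 4 mm too far forward and drew it back. Its ends then matched the first top view to well under a pixel. The shaft still sits about half a pixel to one pixel (2–3 mm) to one side in the front fork.
- **Lever:** it was pushed to its stop, shown by the force rising to 17.8 N with almost no more travel. It sprang back, and the plate is within 0.1 px of its starting place in both views.
- **Other things on the table:** the jar, glue bottle, sanding block and tape roll are unchanged in the top view. In the scene view the tape roll is also unchanged, but the other three differ strongly from the first picture. I put that down to the arm being in front of them and did not look again.
- **Forces:** the highest reading was 27.5 N, from the rod pressing on the fork tip. Readings come only at the end of each move, so short peaks could have been missed.

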